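# Clear used needle cartridges into the sharps tub with the tongs

### The job

Clear up after a tattoo session: take the sprung tongs out of their holder and use them to put every used needle cartridge lying on the white paper board into the open white sharps tub, never touching a cartridge with the robot itself. Once all are inside, set the lid on the tub and press it down until it is fully home, flush on the rim; the tongs must end standing back in their holder. Leave the small ink bottles and the wooden spatula where they are.

Things in the scene. Friction and masses are not known exactly. Their poses are not given: they have to be found in the camera images.
- tongs: sprung steel tongs upright in the holder, 141 mm tall, 75 g. Origin at tip-end height, z up to the bow (z 135 to 141 mm), x across the 14 mm wide arms, y the closing direction. Arms 4 mm thick: fixed arm, inner face at y = -14; sprung arm hinged at y = 2, z = 135, inner face at the tips at y = +22 when open. A gripped part is pushed against the fixed arm: a 14 mm part's middle ends at y = -7
- tongs_grip (a point): where to take the tongs: midway between the two grey grip pads, 105 mm above the tips, axes as the tongs. Pads 18 mm wide, 35 mm across outside when open: flat one on the fixed arm (22 mm tall, outer face 17.4 mm to -y), round bar (10 mm diameter) on the sprung arm. Squeezed 1 to 3 mm, the spring (3.5 N at the pads) holds them open in the grip; 5 mm (5.5 N) shuts the tips on a 14 mm part; 20 to 30 N grips firmly
- tongs_arm (a joint): angle of the sprung arm of the tongs, rad: 0 fully open, about 0.16 with a 14 mm part between the tips, 0.26 shut on nothing
- stand: fixed aluminium tongs holder: open-topped upright pocket, inside 20 (x) x 56 (y) mm, outside 28 x 64, 60 mm tall, inner floor at z = 4 mm, on a 70 x 100 x 4 mm foot. Origin under its centre. The tongs start in it with axes along its axes, their origin at x = 0, y = -4, z = 4 mm; put them back likewise (the middle of the open tips is at y = +4 mm of the tongs; either way round will do)
- mat: fixed board covered in white paper, 220 x 200 x 2 mm, origin under its centre, carrying the used cartridges
- cart1: used needle cartridge: a small flat-sided bar of dark plastic 42 (its x) x 14 (its y) x 14 mm with a stepped, tapering nose at +x, 14 g, lying on the board (pinch it across its 14 mm width; either way round). Origin: centre of its underside. May be absent.
- cart2: used needle cartridge: a small flat-sided bar of dark plastic 42 (its x) x 14 (its y) x 14 mm with a stepped, tapering nose at +x, 14 g, lying on the board (pinch it across its 14 mm width; either way round). Origin: centre of its underside. May be absent.
- cart3: used needle cartridge: a small flat-sided bar of dark plastic 42 (its x) x 14 (its y) x 14 mm with a stepped, tapering nose at +x, 14 g, lying on the board (pinch it across its 14 mm width; either way round). Origin: centre of its underside. May be absent.
- cart4: used needle cartridge: a small flat-sided bar of dark plastic 42 (its x) x 14 (its y) x 14 mm with a stepped, tapering nose at +x, 14 g, lying on the board (pinch it across its 14 mm width; either way round). Origin: centre of its underside. May be absent.
- cart5: used needle cartridge: a small flat-sided bar of dark plastic 42 (its x) x 14 (its y) x 14 mm with a stepped, tapering nose at +x, 14 g, lying on the board (pinch it across its 14 mm width; either way round). Origin: centre of its underside. May be absent.
- cart6: used needle cartridge: a small flat-sided bar of dark plastic 42 (its x) x 14 (its y) x 14 mm with a stepped, tapering nose at +x, 14 g, lying on the board (pinch it across its 14 mm width; either way round). Origin: centre of its underside. May be absent.
- tub: fixed round white sharps tub, 100 mm outside diameter, 88 mm inside, 105 mm tall to its rim, floor 6 mm thick; open at the start. Origin under its centre. On the rim lies a black rubber seal ring (94 mm mean diameter) standing 6 mm proud; pressing the lid sinks it with a steady resistance of about 8 N over 6 mm and it stays down
- lid: loose round white lid, 90 g, lying right way up on the table: flange 106 mm diameter, 4 mm thick, its underside 8 mm above the origin; below it a plug 78 mm in diameter and 8 mm deep that goes into the tub's mouth; on top a grey knob 26 mm in diameter from z = 12 to 40 mm. Origin: centre of the plug's underside. Laid on the seal its origin is 103 mm above the tub's origin; fully home 97 mm
- ink1: small ink bottle, 30 mm diameter, 60 mm tall, bystander; origin under its centre
- ink2: small ink bottle, 30 mm diameter, 60 mm tall, bystander; origin under its centre
- ink3: small ink bottle, 30 mm diameter, 60 mm tall, bystander; origin under its centre
- spatula: flat wooden spatula 150 x 18 x 4 mm, bystander; origin under its centre
Mind the look-alikes: they are no part of the job. There is more than one size of the stand; the one meant has the size given above.

How it is judged:
On the way, in this order (a step that is already met when the one before it is completed fails the run):
1. a cartridge is carried clear of the board in the tongs (((height (world z) of cart1 above 0.05 m and contact force between tongs and cart1 above 0.3 N) or (height (world z) of cart2 above 0.05 m and contact force between tongs and cart2 above 0.3 N) or (height (world z) of cart3 above 0.05 m and contact force between tongs and cart3 above 0.3 N) or (height (world z) of cart4 above 0.05 m and contact force between tongs and cart4 above 0.3 N) or (height (world z) of cart5 above 0.05 m and contact force between tongs and cart5 above 0.3 N) or (height (world z) of cart6 above 0.05 m and contact force between tongs and cart6 above 0.3 N))), for 0.2 s.
2. every cartridge is inside the sharps tub, below its rim (horizontal distance between each of cart1, cart2, cart3, cart4, cart5, cart6 and tub below 0.046 m and z of each of cart1, cart2, cart3, cart4, cart5, cart6 in the frame of tub below 0.095 m), for 0.3 s.
3. the lid is pressed fully home on the tub (horizontal distance between lid and tub below 0.008 m and z of lid in the frame of tub between 0.093 and 0.099 m and angle between lid's own z axis and vertical below 0.05 rad), for 0.2 s.
At the end, for the whole second after the job is handed in: every cartridge in the tub, below its rim; lid level (0.05 rad), centred within 8 mm, flange at most 2 mm above the rim; tongs in the holder, tips within 8 mm of its floor, origin within 16 mm of its axis, tilted under 0.25 rad; all at rest (all of step 2 and all of step 3 and horizontal distance between tongs and stand below 0.016 m and z of tongs in the frame of stand below 0.012 m and angle between tongs's own z axis and vertical below 0.25 rad and linear speed of each of lid, tongs below 0.02 m/s); the robot touches nothing.
It fails at once if the robot itself touches a cartridge (over 0.5 N) (contact force between any of the fingers, the arm and cart1 above 0.5 N or contact force between any of the fingers, the arm and cart2 above 0.5 N or contact force between any of the fingers, the arm and cart3 above 0.5 N or contact force between any of the fingers, the arm and cart4 above 0.5 N or contact force between any of the fingers, the arm and cart5 above 0.5 N or contact force between any of the fingers, the arm and cart6 above 0.5 N).
It fails at once if a bystander is moved by more than 3 cm (distance of any of ink1, ink2, ink3, spatula from where it was at the start of the episode above 0.03 m).
Of cart1, cart2, cart3, cart4, cart5, cart6 only 4 to 6 are there at a start; the rules pass over those that are not, and their reading is None.
At some moment in a run one of cart1, cart2, cart3, cart4, cart5, cart6 may be knocked a few centimetres aside while the robot is not near it.
It also fails if it takes over 210 s, if anything falls off the work surface, if the arm or the gripper's body presses on something with over 40 N, if the wrist force passes 120 N, or if a joint passes its speed limit or range.

### The arm

A 7-joint arm with a two-finger parallel gripper is mounted at the origin on the work surface. World frame = base frame: x ahead of the robot, y to its left, z up, the work surface at z = 0. Lengths are in m, angles in rad, forces in N, time in s.
With the tool pointing down it reaches from about 0.4 to 0.85 m from the base axis. Payload 10.4 kg.
Tool frame: the origin (TCP) lies between the finger pads; the fingertips stand 11 mm ahead of it and the grasp point (between the pads) lies 8 mm behind it; z points along the fingers, y is the direction in which the jaws open and shut (so a half turn about z gives the same grasp; the last joint's range is limited). The gripper opens to 87 mm and grips with 3 to 60 N. Pads are 19 mm wide; open, the fingers measure 117 mm over their backs; the gripper's body (75 mm by 190 mm) begins 51 mm behind the grasp point.
Start: joints at [-1.304, 0.332, -0.065, 1.46, 0.022, 1.35, -0.088], TCP at [0.179, 0.599, 0.234] pointing down, gripper open.
Joint ranges: [-2.6, 2.6], [-0.5, 2.12], [-1.47, 1.34], [0.16, 2.42], [-1.27, 4.41], [0.06, 2.06], [-2.6, 2.6]. Speed limits (rad/s): [2.22, 2.22, 2.79, 2.79, 3.14, 3.14, 3.14].

### API

Orientations are given as a unit quaternion [x, y, z, w].
In Python, from bench import r, eyes gives the robot as it stands.
- The arm moves only by the shell command python3 -m inch 'ROWS' [FORCE]. ROWS is a JSON object of lists of equal length, an entry for each row: "translation": the shift along the world's x, y, z scaled (see below), a list of three; "rot": the turn, a rotation vector about the world's x, y, z scaled (see below), a list of three; "jaw": the finger opening in mm, from 0 to 87. In form: {"translation": [[tx, ty, tz], ...], "rot": [[ax, ay, az], ...], "jaw": [jaw, ...]}. A call has 1 to 20 rows; each row is the pose to reach, as a shift and turn from the pose measured when the call began; what a row does not reach only later rows make up. The controller multiplies each number of a shift by 100 mm and each number of a turn by 60 degrees. A row lasts 1/10 s, in which the tool goes at most 50 mm and 8.59 degrees, less where a joint would pass 70% of its speed; a pose out of reach is approached as far as the arm can. A call with a number of a shift or a turn outside -1 to 1 is refused whole. A call with a gripper value outside its range is refused whole. The fingers move at their own pace and stop on an object; FORCE is the grip in N (left out, the last holds). Time passes only in rows, so rows that repeat a pose let the fingers close. It gives the time, the measured TCP pose, the force and the opening at its end, in the units of the state.
- r.read_state(): the state, without advancing time (a new reading comes with each control period).
- eyes.camera(name): name is "scene" or "side" or "wrist"; returns the picture (400x640x3 uint8, blue, green, red); there is no depth.
- eyes.calibration(name): a dict with "fx", "fy", "cx", "cy" (pixels), "R" (3x3) and "t" (3): a world point X has camera coordinates R X + t; the wrist camera has in their place "hand_eye" (4x4, takes a point from camera to tool coordinates, whose origin is the TCP and whose axes are the flange's). Camera axes: x right, y down, z forward; pixel columns grow to the right and rows downward; lengths in m; the calibration is good to about 2 mm. The wrist camera is an equidistant fisheye: a pixel r from the principal point sees the ray r / f radians off the axis. A picture is of the moment at which its call begins: read the wrist's pose just before it. calibration takes no time and is no camera call.
- r.close_job(): hands the job in, once; it reports no verdict.
The state is a dict: "time": time; "joint_positions": joint angles; "joint_vel": joint speeds; "joint_torque": joint torques, N m; "ee_pos": TCP position; "eef_rot": TCP orientation; "ft_force": force on the tool from outside, world axes, zero at the start; "torque": the same for the moment, N m; "width": finger opening in m.
Only numpy, scipy, OpenCV 4.12 (cv2) and the standard library are available. Lean on these libraries where they do the work, as an engineer would, in place of code of your own. Each camera call takes 0.05 s, during which the arm holds its last target. There are 200 camera calls.

## Working session

There is one attempt and no reset: what is moved stays moved. The work goes in short steps, Python scripts to look and compute and a shell command to move; the robot and the scene stay as the last step left them, time stands still between calls to the robot, and variables do not carry over. Pictures are saved under pics/ and viewed, about 12 in all and at most 16, crops included, and the job is handed in when it is done.

```bash
ls; mkdir -p pics; python3 - <<'E'
from bench import r,eyes
import cv2,json,numpy as np
s=r.read_state();print(s)
for n in("scene","side","wrist"):
    cv2.imwrite(f"pics/{n}0.png",eyes.camera(n));print(n,{k:np.round(v,4).tolist() if not isinstance(v,str) else v for k,v in eyes.calibration(n).items()})
E
```

```text
pics
{'time': 0.0, 'joint_positions': array([-1.30359596,  0.33289062, -0.06468773,  1.46095838,  0.0216145 ,
        1.34989975, -0.08847432]), 'joint_vel': array([ 0.00186064, -0.00089432, -0.00072987,  0.00201962,  0.00040086,
        0.00029657, -0.00080744]), 'joint_torque': array([-8.23793471e-04, -6.23247743e+01,  2.42443057e-02, -3.89911187e+01,
       -6.14231313e-02,  3.94871633e-02,  1.08576608e-04]), 'ee_pos': array([0.17850915, 0.59856866, 0.23273406]), 'eef_rot': array([ 1.44374513e-01,  9.89522848e-01, -7.27402664e-04, -6.25943996e-05]), 'ft_force': array([-0.61224226, -0.19412723, -0.1628705 ]), 'torque': array([ 0.03632722,  0.02378144, -0.01146138]), 'width': 0.0869369711617985}
scene {'fx': 429.4726, 'fy': 429.4726, 'cx': 325.3326, 'cy': 199.5777, 'R': [[-0.7412, 0.6711, 0.0177], [0.4014, 0.4642, -0.7895], [-0.538, -0.5781, -0.6135]], 't': [0.3204, -0.1526, 1.7333]}
side {'fx': 394.6939, 'fy': 394.6939, 'cx': 320.1634, 'cy': 200.2855, 'R': [[0.8715, -0.4901, -0.0153], [-0.3347, -0.5717, -0.749], [0.3584, 0.6579, -0.6623]], 't': [-0.4281, 0.2885, 0.9411]}
wrist {'fx': 309.7069, 'fy': 309.7069, 'cx': 313.1666, 'cy': 201.8938, 'hand_eye': [[-0.0005, -0.9562, -0.2927, 0.08], [1.0, -0.0005, -0.0003, -0.0003], [0.0001, -0.2927, 0.9562, -0.1507], [0.0, 0.0, 0.0, 1.0]]}
```

View pics/scene0.png

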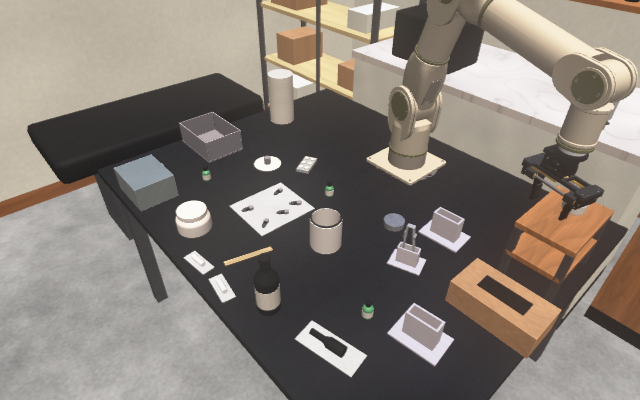

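View pics/side0.png

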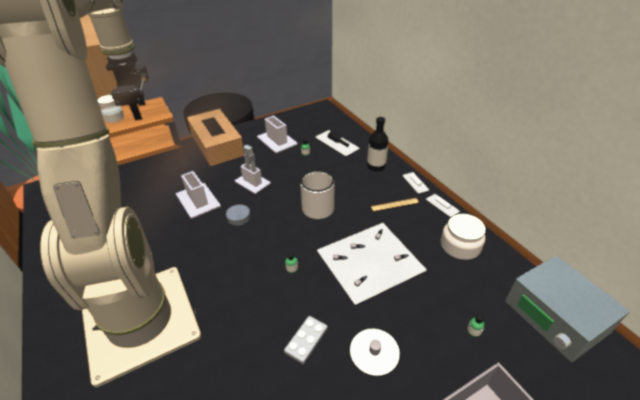

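View pics/wrist0.png

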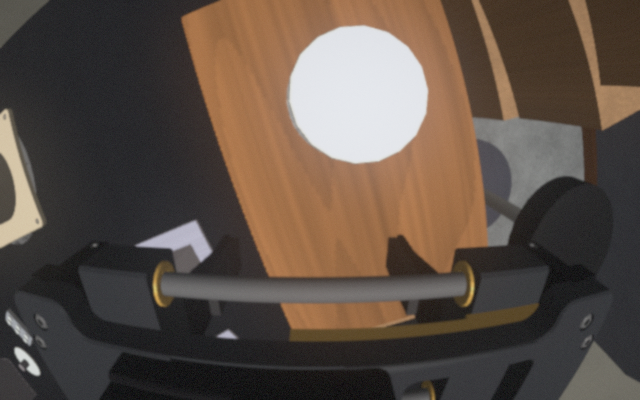

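The scene view shows the tongs in the small holder (407,250), the tub (326,230), five cartridges on the board (about 245–300, 190–225), the lid (267,163), and inks at (329,189), (206,174), (368,311). In the side view the lid is at (375,350), the tub at (318,195) and the tongs at (250,165). The wrist sees only the wooden shelf.

```bash
cat > h.py <<'E'
from bench import r,eyes
import cv2,numpy as np
from scipy.spatial.transform import Rotation as Ro
from scipy.optimize import least_squares
CAL={n:eyes.calibration(n) for n in("scene","side","wrist")}
def ray(n,uv,pose=None):
    c=CAL[n];x=(uv[0]-c["cx"])/c["fx"];y=(uv[1]-c["cy"])/c["fy"]
    if n!="wrist":
        R=np.array(c["R"]);t=np.array(c["t"]);d=R.T@np.array([x,y,1]);o=-R.T@t
    else:
        th=np.hypot(x,y);k=np.sin(th)/th if th>1e-9 else 1
        H=np.array(c["hand_eye"]);d=H[:3,:3]@np.array([x*k,y*k,np.cos(th)])
        p,q=pose;R=Ro.from_quat(q).as_matrix();d=R@d;o=np.array(p)+R@H[:3,3]
    return o,d/np.linalg.norm(d)
def plane(n,uv,z,pose=None):
    o,d=ray(n,uv,pose);return o+d*(z-o[2])/d[2]
def tri(*rays):
    A=sum(np.eye(3)-np.outer(d,d) for o,d in rays);b=sum((np.eye(3)-np.outer(d,d))@o for o,d in rays)
    X=np.linalg.solve(A,b);e=[np.linalg.norm((np.eye(3)-np.outer(d,d))@(X-o))*1e3 for o,d in rays];return X,max(e)
def proj(n,X,pose=None):
    c=CAL[n]
    if n!="wrist":
        p=np.array(c["R"])@X+np.array(c["t"]);return c["fx"]*p[0]/p[2]+c["cx"],c["fy"]*p[1]/p[2]+c["cy"]
    H=np.array(c["hand_eye"]);p,q=pose;R=Ro.from_quat(q).as_matrix()
    v=H[:3,:3].T@(R.T@(np.array(X)-p)-H[:3,3]);h=np.hypot(v[0],v[1]);th=np.arctan2(h,v[2])
    return c["fx"]*th*v[0]/h+c["cx"],c["fy"]*th*v[1]/h+c["cy"]
def pose():
    s=r.read_state();return np.array(s["ee_pos"]),np.array(s["eef_rot"])
def snap(name,save):
    p=pose();im=eyes.camera(name);cv2.imwrite(f"pics/{save}.png",im);np.savez(f"pics/{save}.npz",p=p[0],q=p[1]);return im,p
def load(save):
    d=np.load(f"pics/{save}.npz");return cv2.imread(f"pics/{save}.png"),(d["p"],d["q"])
E
python3 - <<'E'
from h import *
P={"knob":((267,159),(375,345)),"rim":((326,216),(318,181)),"stand":((407,255),(251,176)),"tongs":((409,230),(249,150)),
"m1":((272,184),(382,225)),"m2":((231,208),(425,268)),"m3":((314,207),(319,248)),"m4":((271,236),(362,300)),
"ink1":((329,189),(292,264)),"ink2":((206,174),(476,326)),"ink3":((368,311),(305,149)),"spat":((249,257),(395,204))}
for k,(a,b) in P.items():
    X,e=tri(ray("scene",a),ray("side",b));print(k,np.round(X,3),round(e,1))
for c in [(278,191),(248,209),(295,204),(282,213),(265,223)]: print("sc",np.round(plane("scene",c,.009),3))
for c in [(341,258),(357,247),(379,234),(401,258),(361,281)]: print("sd",np.round(plane("side",c,.009),3))
a,b=[cv2.imread(f"pics/{n}0.png") for n in("scene","side")]
v=np.vstack([cv2.resize(a[150:290,200:460],None,fx=3,fy=3,interpolation=2),])
w=cv2.resize(b[135:310,215:435],None,fx=3,fy=3,interpolation=2)
cv2.imwrite("pics/c0.png",v);cv2.imwrite("pics/c1.png",w)
E
```

```text
knob [ 0.436 -0.338  0.03 ] 1.5
rim [0.559 0.136 0.108] 2.8
stand [0.43  0.359 0.027] 0.2
tongs [0.437 0.356 0.13 ] 1.2
m1 [ 0.597 -0.104  0.114] 16.2
m2 [ 0.688 -0.21  -0.003] 4.3
m3 [ 0.476 -0.015  0.007] 3.0
m4 [ 0.566 -0.135 -0.156] 10.6
ink1 [ 0.381 -0.041  0.024] 2.4
ink2 [ 0.663 -0.411  0.023] 1.7
ink3 [0.662 0.418 0.02 ] 1.0
spat [ 0.775  0.031 -0.001] 2.6
sc [ 0.513 -0.166  0.009]
sc [ 0.652 -0.151  0.009]
sc [ 0.514 -0.067  0.009]
sc [ 0.578 -0.058  0.009]
sc [ 0.651 -0.054  0.009]
sd [ 0.511 -0.079  0.009]
sd [ 0.57  -0.068  0.009]
sd [ 0.652 -0.058  0.009]
sd [ 0.651 -0.16   0.009]
sd [ 0.516 -0.17   0.009]
```

```bash
Z='[0,0,0]'
python3 -m inch '{"translation":[[0.5,-0.3,1],[0.8,-0.6,1],[1,-0.8,1],[1,-0.8,1]],"rot":[[0,0,0],[0,0,0],[0,0,0],[0,0,0]],"jaw":[87,87,87,87]}'
python3 -m inch '{"translation":[[0.5,-0.4,0],[1,-0.8,0],[1,-0.8,0],[1,-0.8,0]],"rot":[[0,0,0],[0,0,0],[0,0,0],[0,0,0]],"jaw":[87,87,87,87]}'
python3 -m inch '{"translation":[[0.5,-0.4,0],[1,-0.8,0],[1,-0.8,0],[1,-0.8,0]],"rot":[[0,0,0],[0,0,0],[0,0,0],[0,0,0]],"jaw":[87,87,87,87]}'
python3 -m inch '{"translation":[[0.3,0,0],[0.5,0,0],[0.5,0,0],[0.5,0,0]],"rot":[[0,0,0],[0,0,0],[0,0,0],[0,0,0]],"jaw":[87,87,87,87]}'
python3 - <<'E'
from h import *
im,p=snap("wrist","w1");print(p)
for X in [(.43,.359,.06),(.435,.357,.14)]:print(proj("wrist",np.array(X),p))
E
```

```text
time: 0.55
ee_pos: [0.2831, 0.516, 0.3356]
eef_rot: [0.147, 0.989, 0.001, 0.001]
ft_force: [0.3, -0.4, -0.1]
width: 0.087
time: 0.95
ee_pos: [0.3878, 0.4317, 0.3354]
eef_rot: [0.151, 0.988, 0.0, 0.002]
ft_force: [-1.1, -0.5, -0.6]
width: 0.0868
time: 1.35
ee_pos: [0.4913, 0.3475, 0.3347]
eef_rot: [0.155, 0.988, -0.001, 0.003]
ft_force: [-0.6, 0.0, 1.6]
width: 0.0872
time: 1.75
ee_pos: [0.5404, 0.3486, 0.334]
eef_rot: [0.155, 0.988, -0.001, 0.002]
ft_force: [0.2, 0.0, 0.3]
width: 0.0874
(array([0.54042932, 0.34862315, 0.33395964]), array([ 0.15457327,  0.98797811, -0.0013781 ,  0.00211024]))
(np.float64(296.0528724816941), np.float64(88.43048115792232))
(np.float64(291.5854821860775), np.float64(88.64229914226662))
```

View pics/w1.png

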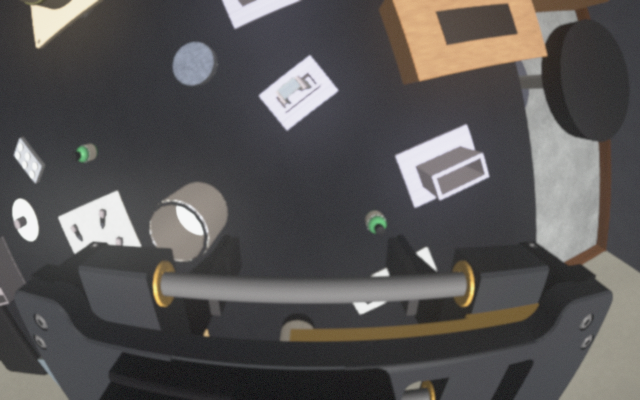

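```bash
python3 -m inch '{"translation":[[-0.1,0,-0.5],[-0.3,0.1,-0.8],[-0.3,0.1,-0.8],[-0.3,0.1,-0.8]],"rot":[[0,0,0],[0,0,0],[0,0,0],[0,0,0]],"jaw":[87,87,87,87]}'
python3 - <<'E'
from h import *
im,p=snap("wrist","w2");print(p)
print(proj("wrist",np.array((.43,.359,.06)),p))
u,v=[int(t) for t in proj("wrist",np.array((.43,.359,.06)),p)]
y0=max(0,v-60);x0=u-65;print(x0,y0)
a=cv2.resize(im[y0:y0+120,x0:x0+130],None,fx=4,fy=4,interpolation=2)
w1,_=load("w1");b=cv2.resize(w1[45:145,250:350],None,fx=2.8,fy=2.8,interpolation=2)
c=np.zeros((480,800,3),np.uint8);c[:,:520]=a;c[:280,520:800]=b;cv2.imwrite("pics/c2.png",c)
E
```

```text
time: 2.2
ee_pos: [0.5088, 0.3597, 0.2547]
eef_rot: [0.153, 0.988, -0.001, 0.002]
ft_force: [0.5, -0.6, 1.0]
width: 0.087
(array([0.50879017, 0.3596692 , 0.25470319]), array([ 0.15309744,  0.9882086 , -0.00105238,  0.00195635]))
(np.float64(291.46646897702703), np.float64(113.87496274129454))
226 53
```

View pics/c2.png

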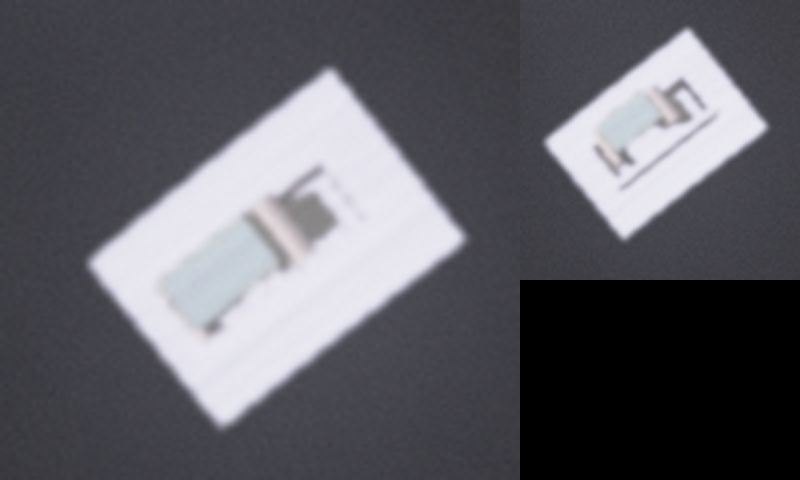

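The right-hand end of the holder (upper right in the crop) is where the sprung arm is. The light-blue bow sits over the fixed arm at lower left, so tongs +y points to the upper right.

```bash
python3 - <<'E'
from h import *
_,p1=load("w1");_,p2=load("w2")
c2=[(226+x/4,53+y/4) for x,y in[(332,68),(467,238),(222,428),(88,263)]]
c1=[(250+x/2.8,45+y/2.8) for x,y in[(168,28),(248,127),(104,240),(25,142)]]
A=np.array([plane("wrist",c,.004,p2) for c in c2]);B=np.array([plane("wrist",c,.004,p1) for c in c1])
T=[tri(ray("wrist",a,p2),ray("wrist",b,p1)) for a,b in zip(c2,c1)]
print(A.round(4),B.round(4));print([(t[0].round(4),round(t[1],1)) for t in T])
for C in(A,B):
    m=C.mean(0);y=(C[0]+C[1]-C[2]-C[3])/2;x=(C[1]+C[2]-C[0]-C[3])/2
    print(m,np.linalg.norm(y),np.linalg.norm(x),np.degrees(np.arctan2(y[1],y[0])),np.degrees(np.arctan2(x[1],x[0])))
R=Ro.from_quat(p2[1]).as_matrix();print("tool y ang",np.degrees(np.arctan2(R[1,1],R[0,1])),"tilt",np.degrees(np.arccos(-R[2,2])),R.round(3))
# bow: ends on z .145 both views
print("bow mid w2", plane("wrist",(226+220/4,53+272/4),.143,p2),"w1",plane("wrist",(250+108/2.8,45+118/2.8),.143,p1))
E
```

```text
[[0.3823 0.3936 0.004 ]
 [0.4477 0.4181 0.004 ]
 [0.483  0.3235 0.004 ]
 [0.4171 0.2993 0.004 ]] [[0.3821 0.3934 0.004 ]
 [0.448  0.4179 0.004 ]
 [0.4837 0.3235 0.004 ]
 [0.4174 0.2995 0.004 ]]
[(array([0.3824, 0.3935, 0.0053]), np.float64(0.1)), (array([ 4.479e-01,  4.184e-01, -4.000e-04]), np.float64(0.1)), (array([ 0.4838,  0.3228, -0.0017]), np.float64(0.2)), (array([0.4172, 0.2993, 0.0038]), np.float64(0.2))]
[0.43253385 0.35861133 0.004     ] 0.10078381385971452 0.07002751154032141 110.35481870912497 20.34168296801689
[0.43279751 0.35857024 0.004     ] 0.10055122628981848 0.07042399150951166 110.64566358376572 20.160678566979367
tool y ang 72.3868376882401 tilt 0.2545589514281344 [[-0.953  0.303  0.004]
 [ 0.303  0.953 -0.003]
 [-0.004 -0.001 -1.   ]]
bow mid w2 [0.43340836 0.3547706  0.143     ] w1 [0.43260892 0.35455873 0.143     ]
```

```bash
python3 -m inch '{"translation":[[-0.3,0,0],[-0.6,-0.05,0],[-0.747,-0.048,0],[-0.747,-0.048,0],[-0.747,-0.048,0],[-0.747,-0.048,0],[-0.747,-0.048,0]],"rot":[[0,0,0.13],[0,0,0.26],[0,0,0.39],[0.003,0.004,0.52],[0.003,0.004,0.635],[0.003,0.004,0.635],[0.003,0.004,0.635]],"jaw":[87,87,87,87,87,87,87]}' 
python3 - <<'E'
from h import *
_,p2=load("w2")
print("pad",plane("wrist",(226+280/4,53+230/4),.112,p2))
s=r.read_state();print(s["joint_positions"].round(3))
R=Ro.from_quat(s["eef_rot"]).as_matrix();print(R.round(4),np.degrees(np.arctan2(R[1,1],R[0,1])),s["ee_pos"])
E
```

```text
time: 2.95
ee_pos: [0.4362, 0.3546, 0.2571]
eef_rot: [-0.175, 0.985, 0.002, 0.001]
ft_force: [1.2, -0.3, -1.0]
width: 0.0871
pad [0.42817681 0.36754928 0.112     ]
[-0.839  0.175  0.087  1.606 -0.018  1.355  1.173]
[[-0.9388 -0.3446  0.002 ]
 [-0.3445  0.9388  0.005 ]
 [-0.0036  0.004  -1.    ]] 110.1552429903417 [0.43616974 0.35464151 0.25705507]
```

```bash
python3 -m inch '{"translation":[[-0.02,0,-0.3],[-0.02,0,-0.6],[-0.02,0,-0.9],[-0.02,0,-0.9],[-0.02,0,-0.9]],"rot":[[-0.005,0.002,0.006],[-0.005,0.002,0.006],[-0.005,0.002,0.006],[-0.005,0.002,0.006],[-0.005,0.002,0.006]],"jaw":[87,87,87,87,87]}' 
python3 - <<'E'
from h import *
s=r.read_state();p=s["ee_pos"]
print("units to grip",((np.array([.4341,.3549,.101])-p)*10).round(3))
E
```

```text
time: 3.45
ee_pos: [0.4346, 0.3548, 0.168]
eef_rot: [-0.177, 0.984, -0.0, 0.0]
ft_force: [0.1, 0.9, 0.5]
width: 0.0866
units to grip [-0.005  0.001 -0.67 ]
```

```bash
python3 -m inch '{"translation":[[0,0,-0.3],[0,0,-0.6],[0,0,-0.67],[0,0,-0.67],[0,0,-0.67],[0,0,-0.67],[0,0,-0.67],[0,0,-0.67],[0,0,-0.67],[0,0,-0.67],[0,0,-0.67],[0,0,-0.67],[0,0,-0.67],[0,0,-0.67]],"rot":[[0,0,0],[0,0,0],[0,0,0],[0,0,0],[0,0,0],[0,0,0],[0,0,0],[0,0,0],[0,0,0],[0,0,0],[0,0,0],[0,0,0],[0,0,0],[0,0,0]],"jaw":[87,87,87,87,60,45,33,33,33,33,33,33,33,33]}' 25
python3 - <<'E'
from h import *
s=r.read_state();print(s["width"],s["ft_force"],s["ee_pos"],Ro.from_quat(s["eef_rot"]).as_matrix().round(4))
E
```

```text
time: 4.85
ee_pos: [0.4346, 0.3547, 0.1009]
eef_rot: [-0.177, 0.984, -0.0, 0.0]
ft_force: [-1.0, 0.4, 0.0]
width: 0.0333
0.03327201392355358 [-0.9699662   0.40970885  0.01868926] [0.43455354 0.35467047 0.10091504] [[-9.373e-01 -3.485e-01  1.000e-04]
 [-3.485e-01  9.373e-01 -3.000e-04]
 [ 0.000e+00 -3.000e-04 -1.000e+00]]
```

```bash
python3 -m inch '{"translation":[[0,0,0.3],[0,0,0.6],[0,0,0.9],[0,0,0.9]],"rot":[[0,0,0],[0,0,0],[0,0,0],[0,0,0]],"jaw":[33,33,33,33]}' | grep -E "pos|width"
python3 -m inch '{"translation":[[0,0,0.4],[0,0,0.9],[0,0,0.9],[0,0,0.9]],"rot":[[0,0,0],[0,0,0],[0,0,0],[0,0,0]],"jaw":[33,33,33,33]}' | grep -E "pos|width"
python3 -m inch '{"translation":[[0.2,-0.4,0],[0.4,-0.8,0],[0.5,-0.95,0],[0.5,-0.95,0]],"rot":[[0,0,0],[0,0,0],[0,0,0],[0,0,0]],"jaw":[33,33,33,33]}' | grep -E "pos|width"
python3 -m inch '{"translation":[[0.2,-0.4,0],[0.4,-0.8,0],[0.5,-0.95,0],[0.5,-0.95,0]],"rot":[[0,0,0],[0,0,0],[0,0,0],[0,0,0]],"jaw":[33,33,33,33]}' | grep -E "pos|width"
python3 -m inch '{"translation":[[0.2,-0.4,0],[0.4,-0.8,0],[0.6,-0.95,0],[0.6,-0.95,0]],"rot":[[0,0,0],[0,0,0],[0,0,0],[0,0,0]],"jaw":[33,33,33,33]}' | grep -E "pos|width"
python3 -m inch '{"translation":[[0.2,-0.4,0],[0.4,-0.8,0],[0.8,-0.95,0],[0.8,-0.95,0],[0.8,-0.95,0]],"rot":[[0,0,0],[0,0,0],[0,0,0],[0,0,0],[0,0,0]],"jaw":[33,33,33,33,33]}' | grep -E "pos|width"
python3 - <<'E'
from h import *
im,p=snap("wrist","w3");print(p)
u,v=[int(t) for t in proj("wrist",np.array((.583,-.11,.01)),p)];print(u,v)
E
```

```text
ee_pos: [0.4361, 0.356, 0.1952]
width: 0.0331
ee_pos: [0.4364, 0.3563, 0.2857]
width: 0.0329
ee_pos: [0.4876, 0.2576, 0.2838]
width: 0.033
ee_pos: [0.5381, 0.1603, 0.2823]
width: 0.0332
ee_pos: [0.5989, 0.064, 0.2806]
width: 0.0327
ee_pos: [0.6787, -0.0286, 0.2783]
width: 0.0329
(array([ 0.67870947, -0.02862068,  0.27827391]), array([-1.72068680e-01,  9.85084066e-01,  6.89120895e-04, -1.13048661e-03]))
280 83
```

View pics/w3.png

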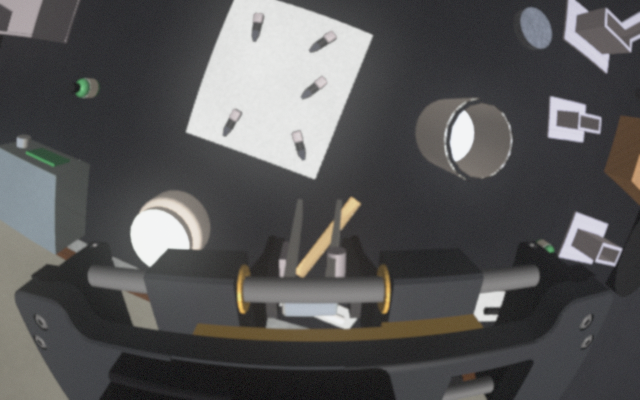

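The wrist view shows five cartridges at about (258,27), (322,42), (314,88), (233,122), (299,144). The tongs are held open, with tips at (298,203) (fixed, left) and (338,203) (sprung). The tub mouth is at (478,138).

```bash
cat >> h.py <<'E'
MAT=None
def carts(im,p,zc=.0095):
    # metric top view of the mat area, 1 mm/px, on plane z=zc
    xs=np.arange(.43,.75,.001);ys=np.arange(-.27,.05,.001);mp=np.zeros((len(xs),len(ys),2),np.float32)
    X,Y=np.meshgrid(xs,ys,indexing="ij")
    for i in range(len(xs)):
        for j in range(len(ys)):mp[i,j]=proj("wrist",np.array((xs[i],ys[j],zc)),p)
    t=cv2.remap(im,mp,None,cv2.INTER_LINEAR);g=cv2.cvtColor(t,cv2.COLOR_BGR2GRAY)
    _,b=cv2.threshold(g,150,255,0);cs,_=cv2.findContours(b,0,2);c=max(cs,key=cv2.contourArea)
    h=cv2.convexHull(c);m=np.zeros_like(b);cv2.drawContours(m,[h],-1,255,-1);m=cv2.erode(m,np.ones((5,5)))
    k=((g<150)&(m>0)).astype(np.uint8);out=[]
    for c in cv2.findContours(k,0,2)[0]:
        a=cv2.contourArea(c)
        if a<150:continue
        (cy,cx),(w,hh),ang=cv2.minAreaRect(c)  # cy: col->y, cx: row->x
        bx=cv2.boxPoints(((cy,cx),(w,hh),ang));e=max([bx[1]-bx[0],bx[2]-bx[1]],key=np.linalg.norm)
        out.append((.43+cx*.001,-.27+cy*.001,np.degrees(np.arctan2(e[0],e[1]))%180,max(w,hh),min(w,hh),a))
        # arctan2(dy,dx) with dx=e[1] (row), dy=e[0] (col)
    r2=cv2.minAreaRect(h);(my,mx)=r2[0]
    return out,(.43+mx*.001,-.27+my*.001,r2[1]),t
E
python3 - <<'E'
from h import *
im,p=load("w3");o,m,t=carts(im,p);print("mat",np.round(m[:2],4),m[2])
for c in o:print(np.round(c,3))
cv2.imwrite("pics/t3.png",t)
# tips in image crop
cv2.imwrite("pics/c3.png",cv2.resize(im[180:300,240:400],None,fx=4,fy=4,interpolation=2))
R=Ro.from_quat(p[1]).as_matrix()
for y in(-18,-14,22,26):
    for x in(-7,7):
        X=p[0]+R@np.array([-x*1e-3,y*1e-3,.097]);print("tip y",y,"x",x,np.round(proj("wrist",X,p),1))
# tub rim & lid from scene cams with carts' corners
E
```

```text
mat [ 0.581  -0.1182] (197.88072204589844, 217.35296630859375)
[ 6.62000e-01 -1.59000e-01  1.69695e+02  2.45970e+01  1.17170e+01
  2.19000e+02]
[ 6.6000e-01 -5.4000e-02  3.3690e+01  2.4962e+01  1.1371e+01  2.2100e+02]
[ 5.81000e-01 -7.00000e-02  1.49036e+02  2.57250e+01  1.14900e+01
  2.26500e+02]
[ 5.2200e-01 -1.6800e-01  7.1250e+00  3.0761e+01  1.2528e+01  2.5600e+02]
[ 5.1700e-01 -8.1000e-02  1.4631e+02  2.7180e+01  1.1926e+01  2.4800e+02]
tip y -18 x -7 [292.4 199. ]
tip y -18 x 7 [292.7 214.8]
tip y -14 x -7 [297.2 199. ]
tip y -14 x 7 [297.5 214.8]
tip y 22 x -7 [340.3 199. ]
tip y 22 x 7 [339.8 214.8]
tip y 26 x -7 [345. 199.]
tip y 26 x 7 [344.5 214.8]
```

```bash
python3 - <<'E'
from h import *
t=cv2.imread("pics/t3.png");c=cv2.imread("pics/c3.png")
v=np.zeros((600,800,3),np.uint8);v[:480,:480]=cv2.resize(t,(480,480),interpolation=2);v[:240,480:]=cv2.resize(c,(320,240))
v[240:480,480:]=cv2.resize(t[120:180,170:250],(320,240),interpolation=2)
cv2.imwrite("pics/v3.png",v)
g=cv2.cvtColor(t,6);print(g[140:165,200].tolist(),g[130:170:3,190:215:3].tolist())
E
```

```text
[147, 131, 114, 103, 99, 96, 95, 96, 100, 106, 109, 113, 115, 115, 115, 114, 114, 119, 128, 144, 170, 194, 216, 222, 227] [[228, 227, 228, 227, 223, 193, 201, 209, 208], [229, 228, 226, 225, 200, 193, 206, 212, 210], [227, 227, 226, 219, 172, 190, 209, 213, 196], [227, 227, 226, 193, 120, 137, 176, 199, 182], [224, 225, 217, 139, 97, 102, 113, 153, 195], [225, 222, 175, 100, 98, 98, 99, 169, 222], [226, 204, 127, 101, 103, 95, 130, 214, 228], [228, 175, 116, 114, 106, 111, 187, 226, 227], [223, 151, 116, 115, 115, 164, 221, 229, 227], [212, 136, 116, 115, 143, 208, 226, 228, 227], [211, 133, 121, 151, 207, 227, 228, 228, 226], [222, 185, 174, 215, 228, 227, 227, 226, 226], [229, 226, 224, 229, 230, 228, 227, 228, 228], [229, 230, 228, 231, 231, 227, 229, 229, 229]]
```

View pics/v3.png

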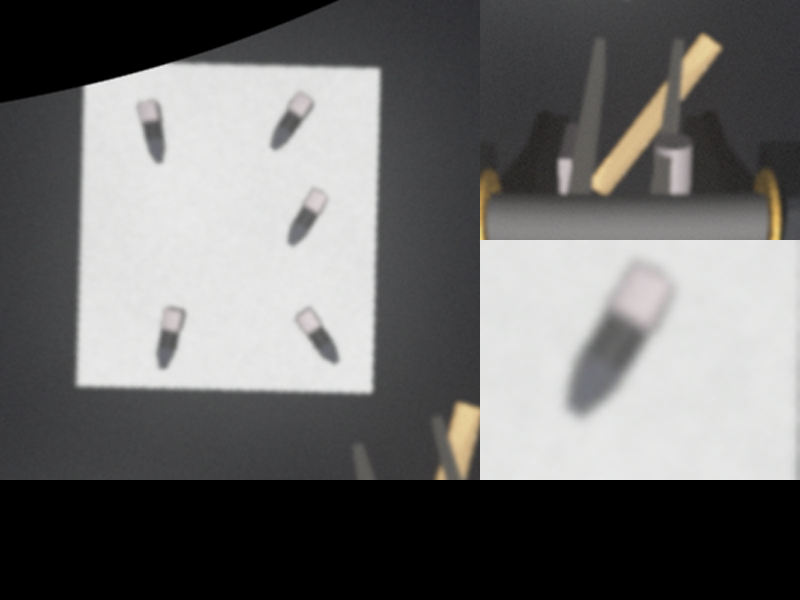

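The top view shows each cartridge with a light rear and a dark tapering nose, so the threshold has to be higher to catch the whole body. The tips lie where the model puts them.

```bash
sed -i 's/k=((g<150)&(m>0))/k=((cv2.GaussianBlur(g,(3,3),0)<np.median(g[m>0])-13)\&(m>0))/; s/np.ones((5,5))/np.ones((9,9))/; s/if a<150/if a<300/' h.py
cat >> h.py <<'E'
def report(name):
    im,p=load(name);o,m,t=carts(im,p)
    R=Ro.from_quat(p[1]).as_matrix();ya=np.degrees(np.arctan2(R[1,1],R[0,1]))
    for c in o:
        best=min([(c[2]+90-ya+180*k for k in(-2,-1,0,1))][0],key=abs) if 0 else min([c[2]+90-ya+180*k for k in(-3,-2,-1,0,1)],key=abs)
        print("cart xy",np.round(c[:2],4),"ang",round(c[2],1),"size",np.round(c[3:5],1),"turn deg",round(best,1))
    return o,t
def goto(x,y,z,off=(0,0),yaw=None):
    """units so that the tongs point off (tongs x,y m) at tool yaw (tool y angle deg) lands at x,y and tips at z"""
    s=r.read_state();p=np.array(s["ee_pos"]);R=Ro.from_quat(s["eef_rot"]).as_matrix()
    ya=np.degrees(np.arctan2(R[1,1],R[0,1]));yaw=ya if yaw is None else yaw
    a=np.radians(yaw);Y=np.array([np.cos(a),np.sin(a)]);X=np.array([Y[1],-Y[0]])
    t=np.array([*(np.array([x,y])-off[0]*X-off[1]*Y),z+.097])
    Rg=np.column_stack([[-X[0],-X[1],0],[Y[0],Y[1],0],[0,0,-1]])
    w=Ro.from_matrix(Rg@R.T).as_rotvec()
    print("yaw",round(ya,1),"->",round(yaw,1),"T units",((t-p)*10).round(3),"rot units",(w/np.radians(60)).round(3),"j7",s["joint_positions"][6].round(2),"w",s["width"].round(4),"z",p[2].round(4))
E
python3 - <<'E'
from h import *
o,t=report("w3")
R=Ro.from_quat(pose()[1]).as_matrix();ya=np.degrees(np.arctan2(R[1,1],R[0,1]))
for c in o:
    goto(c[0],c[1],.07,(0,-.003),ya+min([c[2]+90-ya+180*k for k in(-3,-2,-1,0,1)],key=abs))
E
```

```text
cart xy [ 0.6542 -0.0578] ang 33.7 size [44.4 16.6] turn deg 13.9
cart xy [ 0.6548 -0.1581] ang 164.5 size [45.4 17.6] turn deg -35.3
cart xy [ 0.5749 -0.0666] ang 147.3 size [44.4 16.9] turn deg -52.6
cart xy [ 0.5176 -0.1684] ang 9.5 size [45.4 18.4] turn deg -10.4
cart xy [ 0.5106 -0.0775] ang 144.0 size [45.4 18.5] turn deg -55.8Traceback (most recent call last):
  File "<stdin>", line 5, in <module>
  File "h.py", line 68, in goto
    print("yaw",round(ya,1),"->",round(yaw,1),"T units",((t-p)*10).round(3),"rot units",(w/np.radians(60)).round(3),"j7",s["joint_positions"][6].round(2),"w",s["width"].round(4),"z",p[2].round(4))
                                                                                                                                                              ^^^^^^^^^^^^^^^^
AttributeError: 'float' object has no attribute 'round'
```

```bash
sed -i 's/s\["width"\].round(4)/round(float(s["width"]),4)/; s/p\[2\].round(4)/round(float(p[2]),4)/' h.py
python3 - <<'E'
from h import *
goto(.6542,-.0578,.10,(0,-.003),123.7)
# tub rim centre from two views, ellipse by hand check: project rim circle in w3 for candidate
im,p=load("w3")
for X in [(.559,.136,.105),(.555,.136,.105)]:print(proj("wrist",np.array(X),p))
E
```

```text
yaw 109.8 -> 123.7 T units [-0.259 -0.269 -0.824] rot units [-0.001 -0.001  0.231] j7 2.0 w 0.0332 z 0.2794
(np.float64(482.3469512796228), np.float64(139.48279206479822))
(np.float64(483.5395068410875), np.float64(136.3621780579473))
```

```bash
python3 -m inch '{"translation":[[-0.15,-0.15,-0.2],[-0.259,-0.269,-0.5],[-0.259,-0.269,-0.8],[-0.259,-0.269,-0.824],[-0.259,-0.269,-0.824]],"rot":[[0,0,0.11],[0,0,0.231],[0,0,0.231],[0,0,0.231],[0,0,0.231]],"jaw":[33,33,33,33,33]}' | grep -E "time|pos|width"
python3 - <<'E'
from h import *
goto(.6542,-.0578,.005,(0,-.003),123.7)
E
```

```text
time: 7.9
ee_pos: [0.6522, -0.0533, 0.1978]
width: 0.0327
yaw 123.8 -> 123.7 T units [ 0.004 -0.02  -0.958] rot units [-0.002 -0.001 -0.002] j7 2.28 w 0.0327 z 0.1978
```

```bash
python3 -m inch '{"translation":[[0.004,-0.02,-0.3],[0.004,-0.02,-0.6],[0.004,-0.02,-0.85],[0.004,-0.02,-0.958],[0.004,-0.02,-0.958],[0.004,-0.02,-0.958],[0.004,-0.02,-0.958],[0.004,-0.02,-0.958],[0.004,-0.02,-0.958],[0.004,-0.02,-0.958],[0.004,-0.02,-0.958],[0.004,-0.02,-0.958]],"rot":[[0,0,0],[0,0,0],[0,0,0],[0,0,0],[0,0,0],[0,0,0],[0,0,0],[0,0,0],[0,0,0],[0,0,0],[0,0,0],[0,0,0]],"jaw":[33,33,33,33,33,33,30,28,25,22,22,22]}' 25
python3 -m inch '{"translation":[[0,0,0.3],[0,0,0.6],[0,0,0.95],[0,0,0.95]],"rot":[[0,0,0],[0,0,0],[0,0,0],[0,0,0]],"jaw":[22,22,22,22]}'
python3 - <<'E'
from h import *
im,p=snap("wrist","w4")
cv2.imwrite("pics/c4.png",cv2.resize(im[150:300,220:420],None,fx=3,fy=3,interpolation=2))
E
```

```text
time: 9.1
ee_pos: [0.6533, -0.0557, 0.103]
eef_rot: [-0.291, 0.957, 0.001, 0.001]
ft_force: [1.2, -2.4, 5.9]
width: 0.0295
time: 9.5
ee_pos: [0.6553, -0.0559, 0.203]
eef_rot: [-0.291, 0.957, -0.0, 0.004]
ft_force: [0.4, -0.7, -0.9]
width: 0.0293
```

View pics/c4.png

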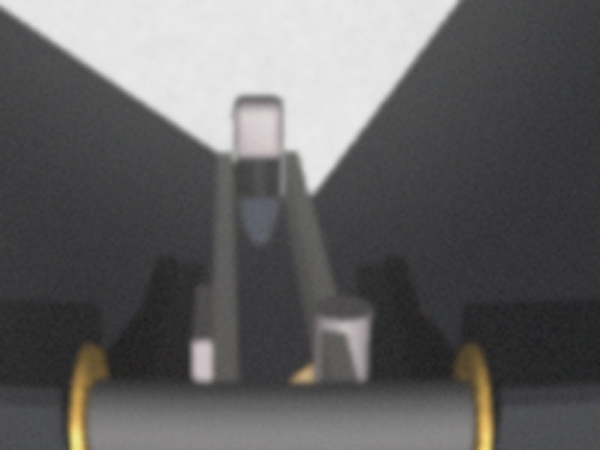

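The first cartridge is held squarely between the tips, pointing along them.

```bash
python3 -m inch '{"translation":[[0,0.2,0.4],[-0.2,0.5,0.6],[-0.5,0.9,0.6],[-0.5,0.95,0.6],[-0.5,0.95,0.6]],"rot":[[0,0,-0.1],[0,0,-0.2],[0,0,-0.2],[0,0,-0.2],[0,0,-0.2]],"jaw":[22,22,22,22,22]}' | grep -E "time|pos|width"
python3 - <<'E'
from h import *
goto(.559,.136,.15,(0,-.003))
im,p=snap("wrist","w5")
E
```

```text
time: 10.05
ee_pos: [0.6033, 0.0414, 0.2591]
width: 0.0297
yaw 112.0 -> 112.0 T units [-0.454  0.974 -0.121] rot units [-0.002  0.003  0.   ] j7 1.89 w 0.0297 z 0.2591
```

View pics/w5.png

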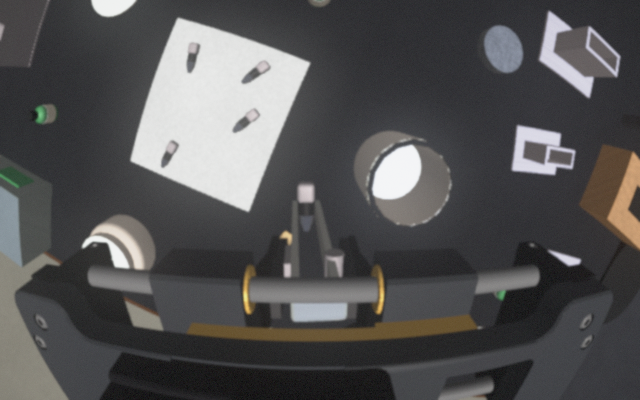

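```bash
python3 - <<'E'
from h import *
im5,p5=load("w5");im3,p3=load("w3")
print(plane("wrist",(408.5,182),.108,p5),plane("wrist",(478,138),.108,p3),tri(ray("wrist",(408.5,182),p5),ray("wrist",(478,138),p3),ray("scene",(326,216)),ray("side",(318,181))))
c=plane("wrist",(408.5,182),.108,p5)
pts=[]
for im,p,(u,v) in((im5,p5,(408,182)),(im3,p3,(478,138))):
    for R in(.047,.05):
        q=[proj("wrist",c+[R*np.cos(a),R*np.sin(a),0],p) for a in np.arange(0,6.28,.1)]
        cv2.polylines(im,[np.array(q).round().astype(int)],True,(0,0,255),1) if R==.047 else None
v=np.hstack([cv2.resize(im5[120:240,340:470],None,fx=3,fy=3),cv2.resize(im3[80:200,400:530],None,fx=3,fy=3)]);cv2.imwrite("pics/v5.png",v)
E
python3 -m inch '{"translation":[[-0.2,0.4,0],[-0.4,0.8,0],[-0.454,0.974,0],[-0.454,0.974,0]],"rot":[[0,0,0],[0,0,0],[0,0,0],[0,0,0]],"jaw":[22,22,22,22]}' | grep -E "time|pos|width"
```

```text
[0.55833314 0.12883279 0.108     ] [0.56027674 0.12793221 0.108     ] (array([0.55848727, 0.1321236 , 0.10610973]), np.float64(5.016948919279765))
time: 10.5
ee_pos: [0.5578, 0.1389, 0.2582]
width: 0.0293
```

View pics/v5.png

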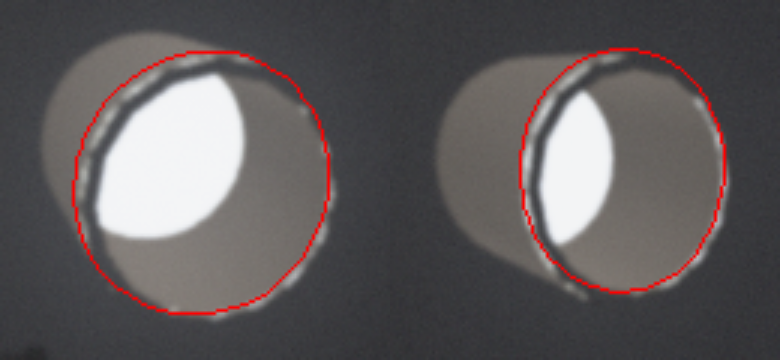

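The ring I drew is about 2.5 mm left of the seal, so the tub centre is about (0.5575, 0.131). Next I lower the first cartridge in and release it.

```bash
python3 -m inch '{"translation":[[-0.018,-0.042,-0.3],[-0.018,-0.042,-0.6],[-0.018,-0.042,-0.82],[-0.018,-0.042,-0.82],[-0.018,-0.042,-0.82],[-0.018,-0.042,-0.82],[-0.018,-0.042,-0.82],[-0.018,-0.042,-0.82],[-0.018,-0.042,-0.82]],"rot":[[0,0,0],[0,0,0],[0,0,0],[0,0,0],[0,0,0],[0,0,0],[0,0,0],[0,0,0],[0,0,0]],"jaw":[22,22,22,22,30,33,33,33,33]}' | grep -E "time|pos|force|width"
python3 -m inch '{"translation":[[0,0,0.3],[0,0,0.6],[0,0,0.82],[0.2,-0.3,0.82],[0.4,-0.6,0.82],[0.5,-0.95,0.82],[0.5,-0.95,0.82]],"rot":[[0,0,0],[0,0,0],[0,0,0],[0,0,-0.12],[0,0,-0.24],[0,0,-0.3],[0,0,-0.3]],"jaw":[33,33,33,33,33,33,33]}' | grep -E "time|pos|force|width"
python3 - <<'E'
from h import *
im,p=snap("wrist","w6");report("w6")
goto(.6548,-.1581,.1,(0,-.003),74.5)
E
```

```text
time: 11.4
ee_pos: [0.5562, 0.1348, 0.1768]
ft_force: [-1.4, 0.0, -0.3]
width: 0.0327
time: 12.1
ee_pos: [0.6071, 0.0334, 0.259]
ft_force: [-0.7, 0.2, -0.8]
width: 0.0332
cart xy [ 0.6543 -0.1582] ang 163.3 size [47.4 19.5] turn deg -20.2
cart xy [ 0.575 -0.066] ang 150.6 size [45.6 17.7] turn deg -32.8
cart xy [ 0.5173 -0.168 ] ang 9.5 size [44.9 20.5] turn deg 6.0
cart xy [ 0.511 -0.077] ang 146.3 size [44.9 18.9] turn deg -37.2
yaw 93.8 -> 74.5 T units [ 0.49  -1.918 -0.619] rot units [ 0.001  0.003 -0.321] j7 1.58 w 0.0332 z 0.2589
```

View pics/w6.png

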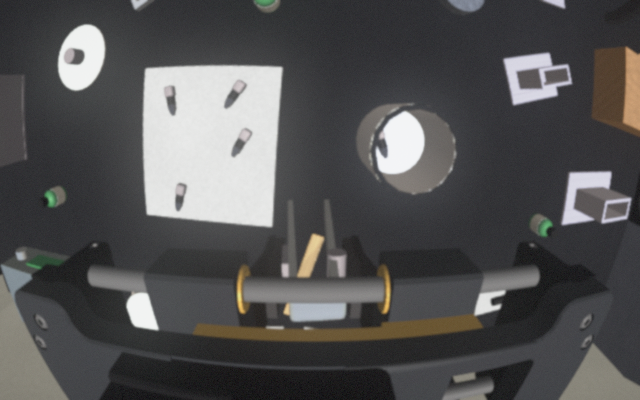

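The first cartridge lies in the tub, and four remain on the board. The lid's knob is at (73,57).

```bash
python3 -m inch '{"translation":[[0.1,-0.4,0],[0.2,-0.8,0],[0.25,-0.95,0],[0.25,-0.95,0]],"rot":[[0,0,-0.1],[0,0,-0.2],[0,0,-0.32],[0,0,-0.32]],"jaw":[33,33,33,33]}' | grep -E "time|pos|width"
python3 -m inch '{"translation":[[0.1,-0.4,0],[0.2,-0.8,-0.3],[0.24,-0.97,-0.6],[0.24,-0.97,-0.62],[0.24,-0.97,-0.62]],"rot":[[0,0,0],[0,0,0],[0,0,0],[0,0,0],[0,0,0]],"jaw":[33,33,33,33,33]}' | grep -E "time|pos|width"
python3 - <<'E'
from h import *
goto(.6545,-.1581,.006,(0,-.003),74)
E
```

```text
time: 12.55
ee_pos: [0.6316, -0.0606, 0.2589]
width: 0.0334
time: 13.05
ee_pos: [0.6556, -0.1552, 0.1963]
width: 0.0329
yaw 74.4 -> 74 T units [-0.003  0.    -0.933] rot units [ 0.001  0.001 -0.007] j7 1.62 w 0.0329 z 0.1963
```

```bash
python3 -m inch '{"translation":[[0,0,-0.3],[0,0,-0.6],[0,0,-0.85],[0,0,-0.933],[0,0,-0.933],[0,0,-0.933],[0,0,-0.933],[0,0,-0.933],[0,0,-0.933],[0,0,-0.933],[0,0,-0.933],[0,0,-0.933]],"rot":[[0,0,0],[0,0,0],[0,0,0],[0,0,0],[0,0,0],[0,0,0],[0,0,0],[0,0,0],[0,0,0],[0,0,0],[0,0,0],[0,0,0]],"jaw":[33,33,33,33,33,33,30,28,25,22,22,22]}' 25
python3 -m inch '{"translation":[[0,0,0.3],[0,0,0.6],[0,0,0.95],[0,0,0.95]],"rot":[[0,0,0],[0,0,0],[0,0,0],[0,0,0]],"jaw":[22,22,22,22]}'
python3 -m inch '{"translation":[[0,0.2,0.4],[-0.2,0.5,0.6],[-0.4,0.9,0.6],[-0.4,0.95,0.6],[-0.4,0.95,0.6]],"rot":[[0,0,0.1],[0,0,0.15],[0,0,0.15],[0,0,0.15],[0,0,0.15]],"jaw":[22,22,22,22,22]}' | grep -E "time|pos|width"
python3 - <<'E'
from h import *
im,p=snap("wrist","w7");report("w7")
goto(.5575,.131,.16,(0,-.004))
E
```

```text
time: 14.25
ee_pos: [0.6559, -0.1555, 0.1034]
eef_rot: [0.135, 0.991, -0.0, 0.001]
ft_force: [1.0, -0.8, 4.5]
width: 0.0292
time: 14.65
ee_pos: [0.6575, -0.156, 0.203]
eef_rot: [0.135, 0.991, -0.0, 0.004]
ft_force: [0.7, -0.3, -1.2]
width: 0.0294
time: 15.15
ee_pos: [0.617, -0.0588, 0.262]
width: 0.0297
cart xy [ 0.6573 -0.0732] ang 178.4 size [56.7 48. ] turn deg 4.7
cart xy [ 0.575  -0.0666] ang 149.7 size [44.3 16.4] turn deg -23.9
cart xy [ 0.5173 -0.1672] ang 13.4 size [44.1 18.3] turn deg 19.8
cart xy [ 0.511  -0.0773] ang 146.3 size [44.7 17.2] turn deg -27.3
yaw 83.5 -> 83.5 T units [-0.593  1.957 -0.051] rot units [ 0.001  0.006 -0.   ] j7 1.59 w 0.0295 z 0.2621
```

```bash
python3 -m inch '{"translation":[[-0.15,0.45,0],[-0.3,0.9,0],[-0.3,0.98,0],[-0.3,0.98,0]],"rot":[[0,0,0],[0,0,0],[0,0,0],[0,0,0]],"jaw":[22,22,22,22]}' | grep -E "time|pos|width"
python3 -m inch '{"translation":[[-0.15,0.45,0],[-0.29,0.9,0],[-0.29,0.98,0],[-0.29,0.98,0]],"rot":[[0,0,0],[0,0,0],[0,0,0],[0,0,0]],"jaw":[22,22,22,22]}' | grep -E "time|pos|width"
python3 -m inch '{"translation":[[0,0,-0.3],[0,0,-0.6],[0,0,-0.8],[0,0,-0.8],[0,0,-0.8],[0,0,-0.8],[0,0,-0.8],[0,0,-0.8],[0,0,-0.8]],"rot":[[0,0,0],[0,0,0],[0,0,0],[0,0,0],[0,0,0],[0,0,0],[0,0,0],[0,0,0],[0,0,0]],"jaw":[22,22,22,22,30,33,33,33,33]}' | grep -E "time|pos|force|width"
python3 -m inch '{"translation":[[0,0,0.3],[0,0,0.6],[0,0,0.82],[0.1,-0.3,0.82],[0.1,-0.6,0.82],[0.1,-0.95,0.82],[0.1,-0.95,0.82]],"rot":[[0,0,0],[0,0,0],[0,0,0],[0,0,-0.12],[0,0,-0.24],[0,0,-0.3],[0,0,-0.3]],"jaw":[33,33,33,33,33,33,33]}' | grep -E "time|pos|force|width"
python3 - <<'E'
from h import *
im,p=snap("wrist","w8");report("w8")
goto(.575,-.0664,.1,(0,-.003),60)
E
```

```text
time: 15.6
ee_pos: [0.5871, 0.0381, 0.2613]
width: 0.0296
time: 16.0
ee_pos: [0.5586, 0.1357, 0.2608]
width: 0.0293
time: 16.9
ee_pos: [0.5588, 0.1357, 0.1813]
ft_force: [0.1, 0.3, -0.8]
width: 0.0328
time: 17.6
ee_pos: [0.5689, 0.0348, 0.2639]
ft_force: [0.9, -0.5, 0.1]
width: 0.0333
cart xy [ 0.6419 -0.0767] ang 99.5 size [63.1 23.2] turn deg -55.6
cart xy [ 0.6171 -0.1484] ang 51.5 size [106.   23.6] turn deg 76.4
cart xy [ 0.5744 -0.0665] ang 149.0 size [46.5 18.5] turn deg -6.0
cart xy [ 0.5175 -0.168 ] ang 9.5 size [44.1 22.2] turn deg 34.4
cart xy [ 0.5108 -0.077 ] ang 144.5 size [45.9 18.5] turn deg -10.6
yaw 65.4 -> 60 T units [ 0.076 -1.017 -0.668] rot units [ 0.004  0.005 -0.089] j7 1.06 w 0.0329 z 0.2638
```

```bash
python3 -m inch '{"translation":[[0,-0.4,0],[0.08,-0.8,-0.3],[0.08,-1,-0.6],[0.08,-1,-0.668],[0.08,-1,-0.668]],"rot":[[0.004,0.005,-0.05],[0.004,0.005,-0.09],[0.004,0.005,-0.09],[0.004,0.005,-0.09],[0.004,0.005,-0.09]],"jaw":[33,33,33,33,33]}' | grep -E "time|pos|width"
python3 - <<'E'
from h import *
goto(.575,-.0665,.0065,(0,-.003),60)
E
```

```text
time: 18.15
ee_pos: [0.5764, -0.0609, 0.1959]
width: 0.0332
yaw 60.0 -> 60 T units [ 0.001 -0.03  -0.924] rot units [-0.001 -0.002 -0.   ] j7 1.19 w 0.0332 z 0.1959
```

```bash
python3 -m inch '{"translation":[[0,-0.03,-0.3],[0,-0.03,-0.6],[0,-0.03,-0.85],[0,-0.03,-0.924],[0,-0.03,-0.924],[0,-0.03,-0.924],[0,-0.03,-0.924],[0,-0.03,-0.924],[0,-0.03,-0.924],[0,-0.03,-0.924],[0,-0.03,-0.924],[0,-0.03,-0.924]],"rot":[[0,0,0],[0,0,0],[0,0,0],[0,0,0],[0,0,0],[0,0,0],[0,0,0],[0,0,0],[0,0,0],[0,0,0],[0,0,0],[0,0,0]],"jaw":[33,33,33,33,33,33,30,28,25,22,22,22]}' 25
python3 -m inch '{"translation":[[0,0,0.3],[0,0,0.6],[0,0,0.95],[0,0,0.95]],"rot":[[0,0,0],[0,0,0],[0,0,0],[0,0,0]],"jaw":[22,22,22,22]}'
python3 -m inch '{"translation":[[0,0.2,0.4],[-0.1,0.5,0.6],[-0.1,0.9,0.6],[-0.1,0.95,0.6],[-0.1,0.95,0.6]],"rot":[[0,0,0.1],[0,0,0.15],[0,0,0.15],[0,0,0.15],[0,0,0.15]],"jaw":[22,22,22,22,22]}' | grep -E "time|pos|width"
python3 - <<'E'
from h import *
goto(.5575,.131,.16,(0,-.004))
E
```

```text
time: 19.35
ee_pos: [0.5767, -0.0639, 0.1038]
eef_rot: [0.259, 0.966, 0.0, -0.001]
ft_force: [-0.8, -0.2, 6.1]
width: 0.0293
time: 19.75
ee_pos: [0.5785, -0.0642, 0.2028]
eef_rot: [0.259, 0.966, 0.001, 0.002]
ft_force: [0.1, 1.1, 0.4]
width: 0.029
time: 20.25
ee_pos: [0.5679, 0.0327, 0.2615]
width: 0.0295
yaw 69.2 -> 69.2 T units [-0.089  1.021 -0.045] rot units [-0.002  0.002  0.   ] j7 1.14 w 0.0295 z 0.2615
```

```bash
python3 -m inch '{"translation":[[-0.05,0.45,0],[-0.09,0.9,0],[-0.09,1,0],[-0.09,1,0]],"rot":[[0,0,0],[0,0,0],[0,0,0],[0,0,0]],"jaw":[22,22,22,22]}' | grep -E "time|pos|width"
python3 -m inch '{"translation":[[0,0,-0.3],[0,0,-0.6],[0,0,-0.8],[0,0,-0.8],[0,0,-0.8],[0,0,-0.8],[0,0,-0.8],[0,0,-0.8],[0,0,-0.8]],"rot":[[0,0,0],[0,0,0],[0,0,0],[0,0,0],[0,0,0],[0,0,0],[0,0,0],[0,0,0],[0,0,0]],"jaw":[22,22,22,22,30,33,33,33,33]}' | grep -E "time|pos|force|width"
python3 -m inch '{"translation":[[0,0,0.3],[0,0,0.6],[0,0,0.82],[0.1,-0.3,0.82],[0.1,-0.6,0.82],[0.1,-0.95,0.82],[0.1,-0.95,0.82]],"rot":[[0,0,0],[0,0,0],[0,0,0],[0,0,-0.05],[0,0,-0.1],[0,0,-0.1],[0,0,-0.1]],"jaw":[33,33,33,33,33,33,33]}' | grep -E "time|pos|force|width"
python3 - <<'E'
from h import *
im,p=snap("wrist","w9");report("w9")
goto(.511,-.0772,.1,(0,-.003),56)
cv2.imwrite("pics/v9.png",im)
E
```

```text
time: 20.65
ee_pos: [0.5584, 0.1335, 0.2603]
width: 0.0291
time: 21.55
ee_pos: [0.5587, 0.1336, 0.1808]
ft_force: [-0.6, -0.4, -0.8]
width: 0.0328
time: 22.25
ee_pos: [0.5681, 0.0309, 0.2627]
ft_force: [-0.1, -0.3, -0.3]
width: 0.0331
cart xy [ 0.6349 -0.0825] ang 97.6 size [64.4 22.3] turn deg -55.2
cart xy [ 0.6064 -0.1524] ang 48.8 size [106.4  23.7] turn deg 76.1
cart xy [ 0.5171 -0.1672] ang 11.3 size [44.5 21.6] turn deg 38.6
cart xy [ 0.5105 -0.077 ] ang 146.3 size [45.8 19.4] turn deg -6.4
yaw 62.9 -> 56 T units [-0.554 -1.088 -0.656] rot units [-0.     0.001 -0.115] j7 1.03 w 0.0332 z 0.2626
```

View pics/v9.png

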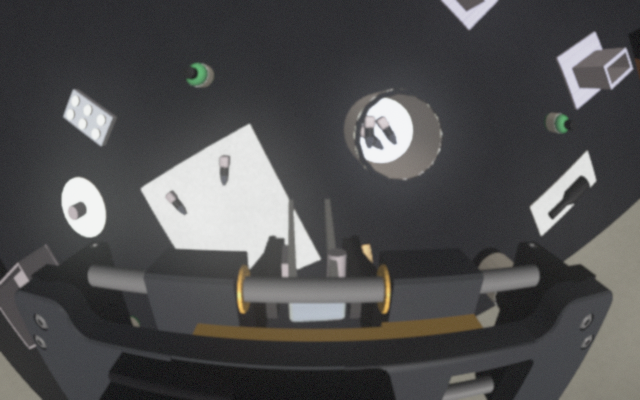

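Three cartridges are in the tub, two are left on the board, and the tongs still sit true in the grip.

```bash
python3 -m inch '{"translation":[[-0.2,-0.4,0],[-0.4,-0.8,-0.3],[-0.554,-1,-0.6],[-0.554,-1,-0.65],[-0.554,-1,-0.65]],"rot":[[0,0,-0.05],[0,0,-0.115],[0,0,-0.115],[0,0,-0.115],[0,0,-0.115]],"jaw":[33,33,33,33,33]}' | grep -E "time|pos|width"
python3 - <<'E'
from h import *
goto(.511,-.0772,.008,(0,-.003),56)
E
```

```text
time: 22.8
ee_pos: [0.5117, -0.0658, 0.1966]
width: 0.0329
yaw 56.0 -> 56 T units [ 0.01  -0.089 -0.916] rot units [-0.001 -0.001  0.001] j7 1.07 w 0.0329 z 0.1966
```

```bash
python3 -m inch '{"translation":[[0.01,-0.09,-0.3],[0.01,-0.09,-0.6],[0.01,-0.09,-0.85],[0.01,-0.09,-0.916],[0.01,-0.09,-0.916],[0.01,-0.09,-0.916],[0.01,-0.09,-0.916],[0.01,-0.09,-0.916],[0.01,-0.09,-0.916],[0.01,-0.09,-0.916],[0.01,-0.09,-0.916],[0.01,-0.09,-0.916]],"rot":[[0,0,0],[0,0,0],[0,0,0],[0,0,0],[0,0,0],[0,0,0],[0,0,0],[0,0,0],[0,0,0],[0,0,0],[0,0,0],[0,0,0]],"jaw":[33,33,33,33,33,33,30,28,25,22,22,22]}' 25
python3 -m inch '{"translation":[[0,0,0.3],[0,0,0.6],[0,0,0.95],[0,0,0.95]],"rot":[[0,0,0],[0,0,0],[0,0,0],[0,0,0]],"jaw":[22,22,22,22]}'
python3 -m inch '{"translation":[[0,0.2,0.4],[0.3,0.5,0.6],[0.4,0.9,0.6],[0.4,0.95,0.6],[0.4,0.95,0.6]],"rot":[[0,0,0.1],[0,0,0.15],[0,0,0.15],[0,0,0.15],[0,0,0.15]],"jaw":[22,22,22,22,22]}' | grep -E "time|pos|width"
python3 - <<'E'
from h import *
goto(.5575,.131,.16,(0,-.004))
E
```

```text
time: 24.0
ee_pos: [0.513, -0.0749, 0.1053]
eef_rot: [0.293, 0.956, 0.0, -0.0]
ft_force: [0.3, -0.1, 5.8]
width: 0.0296
time: 24.4
ee_pos: [0.5148, -0.0749, 0.204]
eef_rot: [0.293, 0.956, 0.001, 0.002]
ft_force: [-0.7, -0.1, -1.3]
width: 0.0294
time: 24.9
ee_pos: [0.5542, 0.0217, 0.2624]
width: 0.0293
yaw 65.1 -> 65.1 T units [ 0.05   1.13  -0.054] rot units [-0.001  0.002  0.   ] j7 1.08 w 0.0293 z 0.2624
```

Next I drop this one, then return for the last on the board, (0.5173,-0.168), angle about 10°. At yaw 65 that means a turn of +35°, to yaw 100.

```bash
python3 -m inch '{"translation":[[0.03,0.45,0],[0.05,0.9,0],[0.05,1,0],[0.05,1,0]],"rot":[[0,0,0],[0,0,0],[0,0,0],[0,0,0]],"jaw":[22,22,22,22]}' | grep -E "time|pos|width"
python3 -m inch '{"translation":[[0,0.13,-0.3],[0,0.13,-0.6],[0,0.13,-0.8],[0,0.13,-0.8],[0,0.13,-0.8],[0,0.13,-0.8],[0,0.13,-0.8],[0,0.13,-0.8],[0,0.13,-0.8]],"rot":[[0,0,0],[0,0,0],[0,0,0],[0,0,0],[0,0,0],[0,0,0],[0,0,0],[0,0,0],[0,0,0]],"jaw":[22,22,22,22,30,33,33,33,33]}' | grep -E "time|pos|force|width"
python3 -m inch '{"translation":[[0,0,0.3],[0,0,0.6],[0,0,0.82],[0.1,-0.3,0.82],[0.1,-0.6,0.82],[0.1,-0.95,0.82],[0.1,-0.95,0.82]],"rot":[[0,0,0],[0,0,0],[0,0,0],[0,0,0.12],[0,0,0.24],[0,0,0.36],[0,0,0.36]],"jaw":[33,33,33,33,33,33,33]}' | grep -E "time|pos|force|width"
python3 -m inch '{"translation":[[0,-0.3,0],[0,-0.6,0],[0,-0.95,0],[0,-0.95,0]],"rot":[[0,0,0.1],[0,0,0.2],[0,0,0.2],[0,0,0.2]],"jaw":[33,33,33,33]}' | grep -E "time|pos|force|width"
python3 - <<'E'
from h import *
im,p=snap("wrist","w10");report("w10")
goto(.5173,-.168,.1,(0,-.003),101)
E
```

```text
time: 25.3
ee_pos: [0.5586, 0.1223, 0.2613]
width: 0.0293
time: 26.2
ee_pos: [0.5588, 0.1354, 0.1818]
ft_force: [0.5, 0.3, -0.3]
width: 0.0329
time: 26.9
ee_pos: [0.5689, 0.0344, 0.2644]
ft_force: [0.4, -0.2, -0.6]
width: 0.0333
time: 27.3
ee_pos: [0.5684, -0.0663, 0.2649]
ft_force: [-0.6, 0.1, -0.4]
width: 0.033
cart xy [ 0.6487 -0.0977] ang 178.6 size [71.8 47. ] turn deg -9.6
cart xy [ 0.6407 -0.034 ] ang 11.3 size [73.5 13.9] turn deg 3.0
cart xy [ 0.5173 -0.169 ] ang 6.3 size [44.2 18.3] turn deg -1.9
yaw 98.4 -> 101 T units [-0.52  -1.018 -0.677] rot units [0.001 0.002 0.043] j7 1.82 w 0.0333 z 0.2647
```

```bash
python3 -m inch '{"translation":[[-0.2,-0.4,0],[-0.4,-0.8,-0.3],[-0.52,-1,-0.6],[-0.52,-1,-0.67],[-0.52,-1,-0.67]],"rot":[[0,0,0.02],[0,0,0.025],[0,0,0.025],[0,0,0.025],[0,0,0.025]],"jaw":[33,33,33,33,33]}' | grep -E "time|pos|width"
python3 - <<'E'
from h import *
goto(.5173,-.1683,.008,(0,-.003),100)
E
```

```text
time: 27.85
ee_pos: [0.5163, -0.1621, 0.1968]
width: 0.0327
yaw 99.9 -> 100 T units [ 0.005 -0.032 -0.918] rot units [-0.     0.     0.002] j7 2.05 w 0.0327 z 0.1968
```

```bash
python3 -m inch '{"translation":[[0.005,-0.03,-0.3],[0.005,-0.03,-0.6],[0.005,-0.03,-0.85],[0.005,-0.03,-0.918],[0.005,-0.03,-0.918],[0.005,-0.03,-0.918],[0.005,-0.03,-0.918],[0.005,-0.03,-0.918],[0.005,-0.03,-0.918],[0.005,-0.03,-0.918],[0.005,-0.03,-0.918],[0.005,-0.03,-0.918]],"rot":[[0,0,0],[0,0,0],[0,0,0],[0,0,0],[0,0,0],[0,0,0],[0,0,0],[0,0,0],[0,0,0],[0,0,0],[0,0,0],[0,0,0]],"jaw":[33,33,33,33,33,33,30,28,25,22,22,22]}' 25
python3 -m inch '{"translation":[[0,0,0.3],[0,0,0.6],[0,0,0.95],[0,0,0.95]],"rot":[[0,0,0],[0,0,0],[0,0,0],[0,0,0]],"jaw":[22,22,22,22]}'
python3 -m inch '{"translation":[[0,0.2,0.4],[0.2,0.5,0.6],[0.2,0.9,0.6],[0.2,0.98,0.6],[0.2,0.98,0.6]],"rot":[[0,0,0],[0,0,0],[0,0,0],[0,0,0],[0,0,0]],"jaw":[22,22,22,22,22]}' | grep -E "time|pos|width"
python3 -m inch '{"translation":[[0.05,0.4,0],[0.1,0.8,0],[0.15,0.98,0],[0.15,0.98,0]],"rot":[[0,0,0],[0,0,0],[0,0,0],[0,0,0]],"jaw":[22,22,22,22]}' | grep -E "time|pos|width"
python3 - <<'E'
from h import *
goto(.5575,.131,.16,(0,-.004))
E
```

```text
time: 29.05
ee_pos: [0.5172, -0.1653, 0.1054]
eef_rot: [-0.086, 0.996, -0.0, 0.0]
ft_force: [1.0, -1.3, 3.5]
width: 0.0295
time: 29.45
ee_pos: [0.5188, -0.1657, 0.2041]
eef_rot: [-0.086, 0.996, -0.0, 0.003]
ft_force: [0.2, -1.6, -0.7]
width: 0.0293
time: 29.95
ee_pos: [0.5382, -0.0658, 0.2628]
width: 0.0293
time: 30.35
ee_pos: [0.5532, 0.0341, 0.2616]
width: 0.0293
yaw 100.3 -> 100.3 T units [ 0.036  1.008 -0.046] rot units [ 0.     0.002 -0.   ] j7 1.66 w 0.0293 z 0.2616
```

Next I drop the last one. After it I'll look from the mat side, toward the tub, to check the count and the whole mat.

```bash
python3 -m inch '{"translation":[[0.02,0.45,0],[0.036,0.9,0],[0.036,1,0],[0.036,1,0]],"rot":[[0,0,0],[0,0,0],[0,0,0],[0,0,0]],"jaw":[22,22,22,22]}' | grep -E "time|pos|width"
python3 -m inch '{"translation":[[0,0,-0.3],[0,0,-0.6],[0,0,-0.8],[0,0,-0.8],[0,0,-0.8],[0,0,-0.8],[0,0,-0.8],[0,0,-0.8],[0,0,-0.8]],"rot":[[0,0,0],[0,0,0],[0,0,0],[0,0,0],[0,0,0],[0,0,0],[0,0,0],[0,0,0],[0,0,0]],"jaw":[22,22,22,22,30,33,33,33,33]}' | grep -E "time|pos|force|width"
python3 -m inch '{"translation":[[0,0,0.3],[0,0,0.6],[0,0,0.9],[0.3,-0.3,0.9],[0.6,-0.5,0.9],[0.8,-0.5,0.9],[0.8,-0.5,0.9]],"rot":[[0,0,0],[0,0,0],[0,0,0],[0,0,0],[0,0,0],[0,0,0],[0,0,0]],"jaw":[33,33,33,33,33,33,33]}' | grep -E "time|pos|force|width"
python3 - <<'E'
from h import *
im,p=snap("wrist","w11");report("w11")
E
```

```text
time: 30.75
ee_pos: [0.5567, 0.134, 0.2608]
width: 0.0293
time: 31.65
ee_pos: [0.5569, 0.1341, 0.1813]
ft_force: [0.1, -0.2, -0.3]
width: 0.0333
time: 32.35
ee_pos: [0.6384, 0.0831, 0.2705]
ft_force: [-0.7, 0.3, -1.4]
width: 0.0332
```

View pics/w11.png

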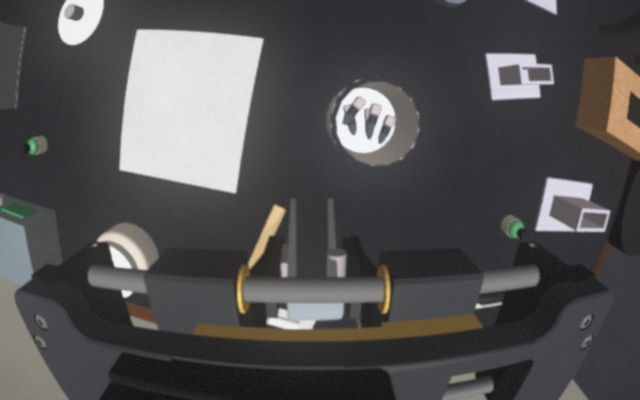

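The board is empty, and the pile (upper cartridges visible) sits inside the tub. Next I go to the stand with the tongs, checking tip drift against w3.

```bash
python3 -m inch '{"translation":[[-0.2,0.4,0],[-0.5,0.8,0],[-0.68,0.9,0],[-0.68,0.9,0]],"rot":[[0,0,0.1],[0,0,0.17],[0,0,0.17],[0,0,0.17]],"jaw":[33,33,33,33]}' | grep -E "time|pos|width"
python3 -m inch '{"translation":[[-0.3,0.4,0],[-0.6,0.8,0],[-0.68,0.9,0],[-0.68,0.9,0]],"rot":[[0,0,0],[0,0,0],[0,0,0],[0,0,0]],"jaw":[33,33,33,33]}' | grep -E "time|pos|width"
python3 -m inch '{"translation":[[-0.3,0.4,0],[-0.6,0.8,0],[-0.68,0.9,0],[-0.68,0.9,0],[-0.68,0.9,0]],"rot":[[0,0,0],[0,0,0],[0,0,0],[0,0,0],[0,0,0]],"jaw":[33,33,33,33,33]}' | grep -E "time|pos|width"
python3 - <<'E'
from h import *
im,p=snap("wrist","w12");w3,_=load("w3");w11,p11=load("w11")
for x0,x1 in((284,306),):
    T=w3[192:232,x0:x1]
    for n,I in(("w11",w11),("w12",im)):
        S=I[180:244,x0-12:x1+12];m=cv2.matchTemplate(S,T,cv2.TM_CCOEFF_NORMED);_,v,_,l=cv2.minMaxLoc(m);print(n,v,l[0]-12,l[1]-12)
print("rim",plane("wrist",(373.5,123),.108,p11))
v=np.hstack([cv2.resize(I[180:300,250:380],None,fx=3,fy=3,interpolation=2) for I in(w3,im)]);cv2.imwrite("pics/v12.png",v)
goto(.4341,.3549,.1,(0,0),110.5)
E
```

```text
time: 32.8
ee_pos: [0.5664, 0.1777, 0.2712]
width: 0.033
time: 33.2
ee_pos: [0.4962, 0.2706, 0.2715]
width: 0.0332
time: 33.7
ee_pos: [0.4294, 0.3591, 0.2717]
width: 0.0326
w11 0.22574269771575928 -4 12
w12 0.8457322120666504 -6 4
rim [0.56095824 0.130185   0.108     ]
yaw 111.0 -> 110.5 T units [ 0.043 -0.038 -0.747] rot units [-0.001  0.001 -0.009] j7 1.18 w 0.0329 z 0.2717
```

View pics/v12.png

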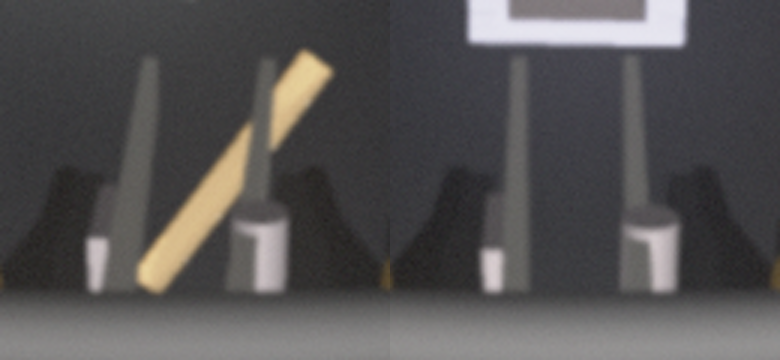

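The tip spread and position match the nominal model to within about 1.5 mm. The pads have moved about 4 px, which means a small upward slide. I insert stepwise, watching the force.

```bash
python3 -m inch '{"translation":[[0.045,-0.035,-0.2],[0.045,-0.035,-0.5],[0.045,-0.035,-0.75],[0.045,-0.035,-0.75],[0.045,-0.035,-0.75]],"rot":[[0,0,-0.009],[0,0,-0.009],[0,0,-0.009],[0,0,-0.009],[0,0,-0.009]],"jaw":[33,33,33,33,33]}' | grep -E "time|pos|force|width"
python3 - <<'E'
from h import *
goto(.4345,.3548,.03,(0,0),110.5)
E
```

```text
time: 34.25
ee_pos: [0.4353, 0.354, 0.1973]
ft_force: [0.9, -0.5, -0.6]
width: 0.0327
yaw 110.4 -> 110.5 T units [-0.008  0.008 -0.703] rot units [-0.001  0.001  0.002] j7 1.19 w 0.0327 z 0.1973
```

```bash
python3 -m inch '{"translation":[[-0.008,0.008,-0.2],[-0.008,0.008,-0.4],[-0.008,0.008,-0.55],[-0.008,0.008,-0.7],[-0.008,0.008,-0.7]],"rot":[[0,0,0],[0,0,0],[0,0,0],[0,0,0],[0,0,0]],"jaw":[33,33,33,33,33]}' | grep -E "time|pos|force|width"
```

```text
time: 34.75
ee_pos: [0.4349, 0.3543, 0.1274]
ft_force: [0.1, -0.4, -0.2]
width: 0.033
```

No contact force on the way in. I lower the rest, open slowly, and look.

```bash
python3 -m inch '{"translation":[[0,0,-0.1],[0,0,-0.2],[0,0,-0.25],[0,0,-0.25],[0,0,-0.25]],"rot":[[0,0,0],[0,0,0],[0,0,0],[0,0,0],[0,0,0]],"jaw":[33,33,33,33,33]}' | grep -E "time|pos|force|width"
python3 -m inch '{"translation":[[0,0,0],[0,0,0],[0,0,0],[0,0,0],[0,0,0],[0,0,0],[0,0,0],[0,0,0]],"rot":[[0,0,0],[0,0,0],[0,0,0],[0,0,0],[0,0,0],[0,0,0],[0,0,0],[0,0,0]],"jaw":[36,38,45,55,65,75,80,80]}' | grep -E "time|pos|force|width"
```

```text
time: 35.25
ee_pos: [0.435, 0.3544, 0.1026]
ft_force: [-0.3, -0.5, -0.3]
width: 0.0331
time: 36.05
ee_pos: [0.435, 0.3544, 0.1026]
ft_force: [1.1, 0.3, -0.2]
width: 0.0755
```

```bash
python3 -m inch '{"translation":[[0,0,0.3],[0,0,0.6],[0,0,0.95],[0,0,0.95]],"rot":[[0,0,0],[0,0,0],[0,0,0],[0,0,0]],"jaw":[80,80,80,80]}' | grep -E "time|pos|force|width"
python3 -m inch '{"translation":[[0.1,-0.3,0.3],[0.15,-0.6,0.7],[0.15,-1,0.8],[0.15,-1,0.8],[0.15,-1,0.8]],"rot":[[0,0,-0.1],[0,0,-0.2],[0,0,-0.3],[0,0,-0.3],[0,0,-0.3]],"jaw":[80,80,80,80,80]}' | grep -E "time|pos"
python3 -m inch '{"translation":[[0.1,-0.5,0],[0.2,-1,0],[0.2,-1,0],[0.2,-1,0]],"rot":[[0,0,0],[0,0,0],[0,0,0],[0,0,0]],"jaw":[80,80,80,80]}' | grep -E "time|pos"
python3 -m inch '{"translation":[[0.1,-0.5,0],[0.2,-1,0],[0.2,-1,0],[0.2,-1,0]],"rot":[[0,0,0],[0,0,0],[0,0,0],[0,0,0]],"jaw":[80,80,80,80]}' | grep -E "time|pos"
python3 -m inch '{"translation":[[0.1,-0.5,0],[0.2,-1,0],[0.2,-1,0],[0.2,-1,0]],"rot":[[0,0,0],[0,0,0],[0,0,0],[0,0,0]],"jaw":[80,80,80,80]}' | grep -E "time|pos"
python3 -m inch '{"translation":[[0.1,-0.5,0],[0.2,-1,0],[0.2,-1,0],[0.2,-1,0]],"rot":[[0,0,0],[0,0,0],[0,0,0],[0,0,0]],"jaw":[80,80,80,80]}' | grep -E "time|pos"
python3 - <<'E'
from h import *
for n,(x,y) in(("scene",(409,245)),("side",(250,165))):
    a=cv2.imread(f"pics/{n}0.png");b=eyes.camera(n);cv2.imwrite(f"pics/{n}1.png",b)
    d=cv2.absdiff(a,b)[y-30:y+30,x-25:x+25].max(2);print(n,d.mean(),d.max(),(d>40).sum())
    ya=slice(y-35,y+35);xa=slice(x-35,x+35);cv2.imwrite(f"pics/{n}d.png",np.hstack([cv2.resize(i[ya,xa],None,fx=5,fy=5,interpolation=2) for i in(a,b)]))
im,p=snap("wrist","w13");print(p, proj("wrist",np.array((.436,-.338,.04)),p))
E
```

```text
time: 36.45
ee_pos: [0.4368, 0.3559, 0.2025]
ft_force: [0.5, 0.8, -0.1]
width: 0.0803
time: 36.95
ee_pos: [0.4519, 0.2553, 0.2825]
time: 37.35
ee_pos: [0.4719, 0.1552, 0.2818]
time: 37.75
ee_pos: [0.4919, 0.0561, 0.2813]
time: 38.15
ee_pos: [0.5122, -0.0424, 0.2807]
time: 38.55
ee_pos: [0.5327, -0.1405, 0.28]
scene 4.022333333333333 132 72
side 2.264666666666667 77 15
(array([ 0.53276687, -0.13918682,  0.28020357]), array([-0.02262928,  0.99973831,  0.00231281,  0.0024256 ])) (np.float64(166.79785274559077), np.float64(97.09028239444842))
```

```bash
cat >> h.py <<'E'
def top(im,p,cx,cy,z,h=.09,st=.0005):
    n=int(2*h/st);mp=np.array([[proj("wrist",np.array((cx-h+i*st,cy-h+j*st,z)),p) for j in range(n)] for i in range(n)],np.float32)
    return cv2.remap(im,mp,None,cv2.INTER_LINEAR)
def disc(im,p,cx,cy,z,thr=150,h=.09,st=.0005):
    t=top(im,p,cx,cy,z,h,st);g=cv2.cvtColor(t,6);b=(g>thr).astype(np.uint8)
    c=max(cv2.findContours(b,0,2)[0],key=cv2.contourArea);c=cv2.convexHull(c);(u,v),(a,d),_=cv2.fitEllipse(c)
    return (cx-h+v*st,cy-h+u*st,a*st,d*st),t
E
python3 - <<'E'
from h import *
im,p=load("w13");d,t=disc(im,p,.436,-.338,.012);print(np.round(d,4))
s=cv2.imread("pics/scened.png");t=cv2.resize(t,(350,350))
cv2.imwrite("pics/v13.png",np.hstack([s,t])[:, :])
goto(d[0]+.09,d[1],.12,(0,0),90)
E
```

```text
[ 0.4361 -0.3423  0.1073  0.1079]
yaw 92.6 -> 90 T units [-0.066 -2.029 -0.634] rot units [-0.004  0.005 -0.043] j7 1.87 w 0.0798 z 0.2804
```

```bash
python3 -c "
import cv2;i=cv2.imread('pics/v13.png');print(i.shape);cv2.imwrite('pics/v13.png',cv2.resize(i,None,fx=.76,fy=.76))"
```

```text
(350, 1050, 3)
```

View pics/v13.png

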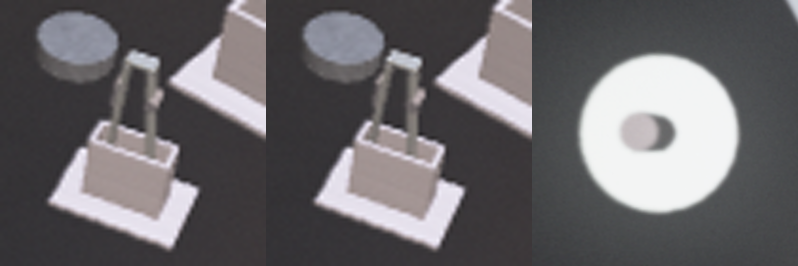

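The tongs stand in the holder as at the start (left crop before, middle crop now). The lid disc and knob are clearly resolved, 107 mm across.

```bash
python3 -m inch '{"translation":[[0,-0.4,0],[0,-0.8,0],[0,-1,0],[0,-1,0]],"rot":[[0,0,-0.04],[0,0,-0.04],[0,0,-0.04],[0,0,-0.04]],"jaw":[80,80,80,80]}' | grep -E "time|pos"
python3 -m inch '{"translation":[[-0.03,-0.4,0],[-0.06,-0.8,-0.3],[-0.06,-1,-0.5],[-0.06,-1,-0.5],[-0.06,-1,-0.5]],"rot":[[0,0,0],[0,0,0],[0,0,0],[0,0,0],[0,0,0]],"jaw":[80,80,80,80,80]}' | grep -E "time|pos"
python3 - <<'E'
from h import *
im,p=snap("wrist","w14")
d,t=disc(im,p,.436,-.342,.012);print(np.round(d,4))
# knob top: grey disc inside white; rectified at .04
t=top(im,p,d[0],d[1],.04,.05);g=cv2.GaussianBlur(cv2.cvtColor(t,6),(5,5),0);cv2.imwrite("pics/knob.png",g)
b=((g<222)).astype(np.uint8);print(np.unique(g//20,return_counts=True))
for c in cv2.findContours(((g>150)&(g<215)).astype(np.uint8),0,2)[0]:
    if cv2.contourArea(c)>600:
        (u,v),rr=cv2.minEnclosingCircle(c);print("blob",d[0]-.05+v*.0005,d[1]-.05+u*.0005,rr*.0005,cv2.contourArea(c))
goto(d[0],d[1],.12,(0,0),90)
E
```

```text
time: 39.1
ee_pos: [0.5323, -0.2408, 0.2803]
time: 39.6
ee_pos: [0.5273, -0.3386, 0.23]
[ 0.4362 -0.3427  0.1071  0.1072]
(array([ 3,  4,  5,  6,  7,  8,  9, 10, 11, 12], dtype=uint8), array([ 1107,  6500,   781,   554,   459,   485,   532,  1787,  2530,
       25265]))
blob 0.4371029357910156 -0.34244228744506844 0.04978211212158203 30518.0
yaw 90.3 -> 90 T units [-0.915 -0.043 -0.137] rot units [-0.005  0.006 -0.004] j7 2.27 w 0.0801 z 0.2307
```

```bash
python3 -m inch '{"translation":[[-0.4,-0.04,0],[-0.8,-0.04,-0.4],[-0.91,-0.04,-0.9],[-0.91,-0.04,-1],[-0.91,-0.04,-1],[-0.91,-0.04,-1]],"rot":[[-0.005,0.006,0],[-0.005,0.006,0],[-0.005,0.006,0],[-0.005,0.006,0],[-0.005,0.006,0],[-0.005,0.006,0]],"jaw":[70,60,60,60,60,60]}' | grep -E "time|pos|force|width"
python3 - <<'E'
from h import *
goto(.4362,-.3425,.027-.097,(0,0))
E
```

```text
time: 40.25
ee_pos: [0.4385, -0.3416, 0.1324]
ft_force: [-0.2, 0.0, -0.6]
width: 0.0602
yaw 90.4 -> 90.4 T units [-0.023 -0.009 -1.054] rot units [ 0.001  0.002 -0.   ] j7 2.35 w 0.0602 z 0.1324
```

```bash
python3 -m inch '{"translation":[[-0.023,-0.009,-0.3],[-0.023,-0.009,-0.6],[-0.023,-0.009,-0.9],[-0.023,-0.009,-0.98],[-0.023,-0.009,-0.98]],"rot":[[0,0,0],[0,0,0],[0,0,0],[0,0,0],[0,0,0]],"jaw":[60,60,60,60,60]}' | grep -E "time|pos|force|width"
python3 -m inch '{"translation":[[0,0,-0.07],[0,0,-0.07],[0,0,-0.07],[0,0,-0.07],[0,0,-0.07],[0,0,-0.07],[0,0,-0.07],[0,0,-0.07],[0,0,-0.07],[0,0,-0.07]],"rot":[[0,0,0],[0,0,0],[0,0,0],[0,0,0],[0,0,0],[0,0,0],[0,0,0],[0,0,0],[0,0,0],[0,0,0]],"jaw":[60,60,60,50,40,30,24,20,20,20]}' 45
python3 - <<'E'
from h import *
s=r.read_state();print(s["ee_pos"],s["width"],s["ft_force"])
E
```

```text
time: 40.75
ee_pos: [0.4371, -0.3424, 0.035]
ft_force: [0.2, 0.4, 0.8]
width: 0.0602
time: 41.75
ee_pos: [0.4371, -0.3423, 0.028]
eef_rot: [-0.004, 1.0, -0.0, 0.001]
ft_force: [-0.4, -0.6, 0.2]
width: 0.0254
[ 0.43706855 -0.34234065  0.02797812] 0.02537581001937119 [-0.44098143 -0.62298686  0.15544658]
```

The knob is gripped (25.4 mm). While lifting, I refine the tub centre by fitting its silhouette in the stored views.

```bash
python3 -m inch '{"translation":[[0,0,0.2],[0,0,0.5],[0,0,0.9],[0,0,1],[0,0,1]],"rot":[[0,0,0],[0,0,0],[0,0,0],[0,0,0],[0,0,0]],"jaw":[20,20,20,20,20]}' | grep -E "time|pos|force|width"
python3 -m inch '{"translation":[[0,0,0.5],[0,0,1],[0,0,1],[0,0,1]],"rot":[[0,0,0],[0,0,0],[0,0,0],[0,0,0]],"jaw":[20,20,20,20]}' | grep -E "time|pos|force|width"
python3 - <<'E'
from h import *
A=np.arange(0,2*np.pi,.05)
def sil(n,xy,p):
    P=[proj(n,np.array((xy[0]+.05*np.cos(a),xy[1]+.05*np.sin(a),z)),p) for a in A for z in(0,.105)]
    return cv2.convexHull(np.array(P,np.float32))
res=[]
for f,n in(("w3","wrist"),("w6","wrist"),("w9","wrist"),("w11","wrist"),("scene1","scene"),("side1","side")):
    if n=="wrist":im,p=load(f)
    else:im,p=cv2.imread(f"pics/{f}.png"),None
    S=4;h=sil(n,(.558,.131),p);u0,v0=np.floor(h.min((0,1))).astype(int)-15;u1,v1=np.ceil(h.max((0,1))).astype(int)+15
    u0,v0=max(u0,0),max(v0,0)
    g=cv2.cvtColor(im,6)[v0:v1,u0:u1];g=cv2.resize(g,None,fx=S,fy=S,interpolation=2)
    t,b=cv2.threshold(g,0,255,cv2.THRESH_OTSU) if n!="wrist" else cv2.threshold(g,75,255,0)
    cs=cv2.findContours(b,0,2)[0];ctr=((g.shape[1])/2,(g.shape[0])/2)
    c=max(cs,key=cv2.contourArea);b=np.zeros_like(b);cv2.drawContours(b,[cv2.convexHull(c)],-1,255,-1)
    best=None
    for x in np.arange(.550,.567,.001):
        for y in np.arange(.123,.140,.001):
            m=np.zeros_like(b);q=(sil(n,(x,y),p)-[u0-.5,v0-.5])*S;cv2.fillPoly(m,[q.round().astype(int)],255)
            i=np.count_nonzero(m&b)/np.count_nonzero(m|b)
            if best is None or i>best[0]:best=(i,x,y)
    print(f,np.round(best,4),t)
E
```

```text
time: 42.25
ee_pos: [0.4379, -0.3428, 0.1293]
ft_force: [-0.6, -0.0, -1.8]
width: 0.0252
time: 42.65
ee_pos: [0.4381, -0.3425, 0.2287]
ft_force: [0.1, 0.5, -1.0]
width: 0.0248
w3 [0.5846 0.564  0.14  ] 75.0
w6 [0.9406 0.559  0.132 ] 75.0
w9 [0.7724 0.561  0.132 ] 75.0
w11 [0.8132 0.565  0.136 ] 75.0
scene1 [0.6878 0.557  0.137 ] 119.0
side1 [0.976 0.559 0.139] 91.0
```

```bash
python3 - <<'E'
from h import *
A=np.arange(0,2*np.pi,.05)
def sil(n,xy,p):
    P=[proj(n,np.array((xy[0]+.05*np.cos(a),xy[1]+.05*np.sin(a),z)),p) for a in A for z in(0,.105)]
    return cv2.convexHull(np.array(P,np.float32))
for f in("w3","w5","w6","w8","w9","w10","w11"):
  im,p=load(f);h=sil("wrist",(.558,.131),p);S=4
  u0,v0=np.maximum(np.floor(h.min((0,1))).astype(int)-12,0);u1,v1=np.ceil(h.max((0,1))).astype(int)+12
  g=cv2.resize(cv2.GaussianBlur(cv2.cvtColor(im,6)[v0:v1,u0:u1],(3,3),0),None,fx=S,fy=S,interpolation=2)
  bg=np.percentile(g,15);b=(g>bg+14).astype(np.uint8)*255
  m0=np.zeros_like(b);cv2.fillPoly(m0,[((h-[u0-.5,v0-.5])*S).round().astype(int)],255);b&=cv2.dilate(m0,np.ones((33,33)))
  c=max(cv2.findContours(b,0,2)[0],key=cv2.contourArea);b[:]=0;cv2.drawContours(b,[cv2.convexHull(c)],-1,255,-1)
  L=[]
  for x in np.arange(.550,.569,.001):
    for y in np.arange(.123,.142,.001):
      m=np.zeros_like(b);cv2.fillPoly(m,[((sil("wrist",(x,y),p)-[u0-.5,v0-.5])*S).round().astype(int)],255)
      L.append((np.count_nonzero(m&b)/np.count_nonzero(m|b),x,y))
  print(f,np.round(max(L),4),bg,(u0,v0,u1,v1))
E
```

```text
w3 [0.9583 0.561  0.133 ] 56.0 (np.int64(400), np.int64(81), np.int64(525), np.int64(191))
w5 [0.953 0.56  0.133] 61.0 (np.int64(338), np.int64(115), np.int64(465), np.int64(239))
w6 [0.9457 0.559  0.133 ] 60.0 (np.int64(340), np.int64(87), np.int64(469), np.int64(208))
w8 [0.9423 0.558  0.133 ] 62.0 (np.int64(326), np.int64(78), np.int64(452), np.int64(200))
w9 [0.9405 0.558  0.133 ] 61.0 (np.int64(327), np.int64(75), np.int64(454), np.int64(197))
w10 [0.9628 0.56   0.134 ] 53.0 (np.int64(404), np.int64(136), np.int64(528), np.int64(256))
w11 [0.9028 0.561  0.133 ] 59.0 (np.int64(310), np.int64(59), np.int64(433), np.int64(180))
```

All views agree on tub centre (0.5595, 0.133). I carry the lid over.

```bash
python3 -m inch '{"translation":[[0.1,0.4,0],[0.2,0.8,0],[0.245,0.95,0],[0.245,0.95,0]],"rot":[[0,0,0],[0,0,0],[0,0,0],[0,0,0]],"jaw":[20,20,20,20]}' | grep -E "time|pos|width"
python3 -m inch '{"translation":[[0.1,0.4,0],[0.2,0.8,0],[0.245,0.95,0],[0.245,0.95,0]],"rot":[[0,0,0],[0,0,0],[0,0,0],[0,0,0]],"jaw":[20,20,20,20]}' | grep -E "time|pos|width"
python3 -m inch '{"translation":[[0.1,0.4,0],[0.2,0.8,0],[0.245,0.95,0],[0.245,0.95,0]],"rot":[[0,0,0],[0,0,0],[0,0,0],[0,0,0]],"jaw":[20,20,20,20]}' | grep -E "time|pos|width"
python3 -m inch '{"translation":[[0.1,0.4,0],[0.2,0.8,0],[0.245,0.95,0],[0.245,0.95,0]],"rot":[[0,0,0],[0,0,0],[0,0,0],[0,0,0]],"jaw":[20,20,20,20]}' | grep -E "time|pos|width"
python3 -m inch '{"translation":[[0.1,0.4,0],[0.2,0.8,0],[0.24,0.94,0],[0.24,0.94,0],[0.24,0.94,0]],"rot":[[0,0,0],[0,0,0],[0,0,0],[0,0,0],[0,0,0]],"jaw":[20,20,20,20,20]}' | grep -E "time|pos|width"
python3 - <<'E'
from h import *
goto(.5604,.133,.15-.097,(0,0))
# check lid place in hand: flange disc edge in the wrist view
im,p=snap("wrist","w15")
E
```

```text
time: 43.05
ee_pos: [0.4629, -0.2439, 0.2262]
width: 0.0251
time: 43.45
ee_pos: [0.4873, -0.1468, 0.2243]
width: 0.025
time: 43.85
ee_pos: [0.5117, -0.0509, 0.223]
width: 0.025
time: 44.25
ee_pos: [0.5363, 0.0443, 0.222]
width: 0.025
time: 44.75
ee_pos: [0.5606, 0.1351, 0.2218]
width: 0.025
yaw 91.0 -> 91.0 T units [-0.002 -0.021 -0.718] rot units [ 0.002 -0.005  0.   ] j7 1.35 w 0.025 z 0.2218
```

```bash
python3 -m inch '{"translation":[[0,-0.02,-0.3],[0,-0.02,-0.6],[0,-0.02,-0.718],[0,-0.02,-0.718]],"rot":[[0.002,-0.005,0],[0.002,-0.005,0],[0.002,-0.005,0],[0.002,-0.005,0]],"jaw":[20,20,20,20]}' | grep -E "time|pos|force|width"
python3 -m inch '{"translation":[[0,0,-0.05],[0,0,-0.1],[0,0,-0.13],[0,0,-0.16],[0,0,-0.16]],"rot":[[0,0,0],[0,0,0],[0,0,0],[0,0,0],[0,0,0]],"jaw":[20,20,20,20,20]}' | grep -E "time|pos|rot|force|width"
```

```text
time: 45.2
ee_pos: [0.5598, 0.1312, 0.149]
ft_force: [-0.0, 0.1, -1.9]
width: 0.0252
time: 45.7
ee_pos: [0.56, 0.1319, 0.1331]
eef_rot: [-0.008, 1.0, -0.0, -0.001]
ft_force: [1.1, 2.1, -1.9]
width: 0.025
```

```bash
python3 -m inch '{"translation":[[0,0,-0.02],[0,0,-0.03],[0,0,-0.04],[0,0,-0.05],[0,0,-0.06],[0,0,-0.07],[0,0,-0.08],[0,0,-0.08]],"rot":[[0,0,0],[0,0,0],[0,0,0],[0,0,0],[0,0,0],[0,0,0],[0,0,0],[0,0,0]],"jaw":[20,20,20,20,20,20,20,20]}' 50 | grep -E "time|pos|rot|force|width"
```

```text
time: 46.5
ee_pos: [0.5602, 0.1323, 0.1258]
eef_rot: [-0.008, 1.0, 0.0, -0.001]
ft_force: [-1.6, 1.4, 5.4]
width: 0.0248
```

```bash
python3 -m inch '{"translation":[[0,0,-0.01],[0,0,-0.02],[0,0,-0.03],[0,0,-0.03],[0,0,-0.03]],"rot":[[0,0,0],[0,0,0],[0,0,0],[0,0,0],[0,0,0]],"jaw":[20,20,20,20,20]}' 50 | grep -E "time|pos|rot|force|width"
```

```text
time: 47.0
ee_pos: [0.5602, 0.1323, 0.1248]
eef_rot: [-0.008, 1.0, 0.001, -0.0]
ft_force: [-8.7, -0.1, 19.2]
width: 0.0251
```

The press stopped hard at TCP z 0.1248 with 19 N, and home was predicted at 0.125. I release, back off, then press once more on the knob top with closed fingers.

```bash
python3 -m inch '{"translation":[[0,0,0.005],[0,0,0.005],[0,0,0.005],[0,0,0.005],[0,0,0.005],[0,0,0.1],[0,0,0.4],[0,0,0.5]],"rot":[[0,0,0],[0,0,0],[0,0,0],[0,0,0],[0,0,0],[0,0,0],[0,0,0],[0,0,0]],"jaw":[35,50,60,60,60,60,60,60]}' 20 | grep -E "time|pos|force|width"
python3 -m inch '{"translation":[[0,0,0],[0,0,0],[0,0,0],[0,0,0],[0,0,0],[0,0,0],[0,0,-0.05],[0,0,-0.1],[0,0,-0.13],[0,0,-0.16],[0,0,-0.18],[0,0,-0.19]],"rot":[[0,0,0],[0,0,0],[0,0,0],[0,0,0],[0,0,0],[0,0,0],[0,0,0],[0,0,0],[0,0,0],[0,0,0],[0,0,0],[0,0,0]],"jaw":[40,20,0,0,0,0,0,0,0,0,0,0]}' | grep -E "time|pos|force|width"
```

```text
time: 47.8
ee_pos: [0.5615, 0.1324, 0.178]
ft_force: [-0.1, 0.1, 0.7]
width: 0.0597
time: 49.0
ee_pos: [0.5614, 0.1324, 0.1587]
ft_force: [0.5, 0.2, 0.6]
width: 0.0004
```

```bash
python3 -m inch '{"translation":[[0,0,-0.04],[0,0,-0.07],[0,0,-0.09],[0,0,-0.1],[0,0,-0.11],[0,0,-0.12],[0,0,-0.13],[0,0,-0.13]],"rot":[[0,0,0],[0,0,0],[0,0,0],[0,0,0],[0,0,0],[0,0,0],[0,0,0],[0,0,0]],"jaw":[0,0,0,0,0,0,0,0]}' | grep -E "time|pos|force|width"
```

```text
time: 49.8
ee_pos: [0.5614, 0.1324, 0.1484]
ft_force: [-12.3, -2.6, 25.4]
width: 0.0004
```

The fingertips stopped at 0.1484 with 25 N, so the knob top is at about 0.1374 and the lid origin at about 0.0974, which is fully home. I retreat and make the final visual check.

```bash
python3 -m inch '{"translation":[[0,0,0.3],[0,0,0.6],[0.3,0,0.9],[0.7,0,0.9],[0.9,0,0.9],[0.9,0,0.9]],"rot":[[0,0,0],[0,0,0],[0,0,0],[0,0,0],[0,0,0],[0,0,0]],"jaw":[0,0,0,0,0,0]}' | grep -E "time|pos|force|width"
python3 -m inch '{"translation":[[0.1,0.1,0.5],[0.3,0.2,0.7],[0.3,0.2,0.7],[0.3,0.2,0.7],[0.3,0.2,0.7]],"rot":[[0,0,0],[0,0,0],[0,0,0],[0,0,0],[0,0,0]],"jaw":[0,0,0,0,0]}' | grep -E "time|pos|force|width"
python3 - <<'E'
from h import *
im,p=snap("wrist","w16");d,t=disc(im,p,.5595,.133,.109);print("lid disc",np.round(d,4))
s=eyes.camera("side");c=eyes.camera("scene")
a=cv2.resize(s[120:280,220:420],(400,320),interpolation=2);b=cv2.resize(c[150:310,270:470],(400,320),interpolation=2)
w=cv2.resize(im[:176,:],(800,220));cv2.imwrite("pics/v16.png",np.vstack([np.hstack([a,b]),w]))
E
```

```text
time: 50.4
ee_pos: [0.6531, 0.132, 0.2375]
ft_force: [-0.1, 0.4, -1.0]
width: 0.0003
time: 50.9
ee_pos: [0.6822, 0.1515, 0.3064]
ft_force: [-0.7, -0.2, -0.2]
width: 0.0003
lid disc [0.5594 0.132  0.1067 0.1073]
```

View pics/v16.png

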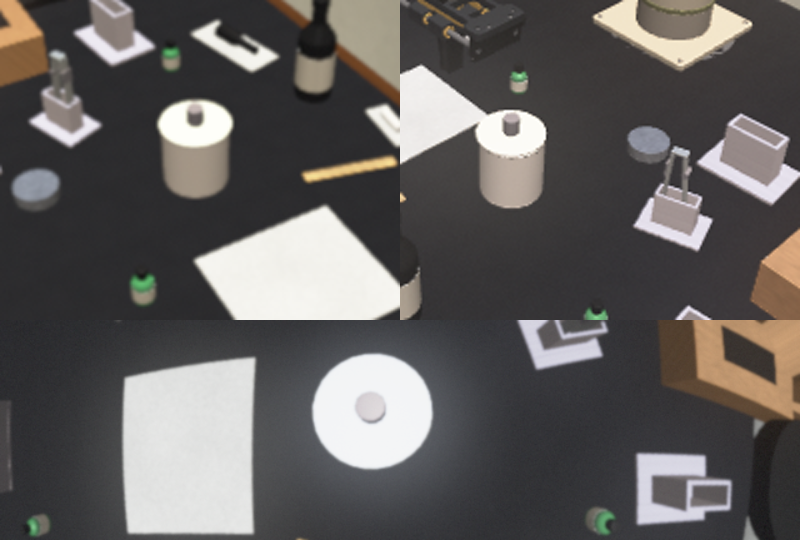

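The lid sits level and centred on the tub (disc centre 0.5594, 0.132), the board is empty, the tongs stand in their holder, and the inks and spatula haven't moved. The robot touches nothing, so I hand the job in.

```bash
python3 -c "
from bench import r
print(r.close_job())"
```

```text
the job is handed in; nothing more can be done
None
```

I put all five cartridges in the sharps tub with the tongs, stood the tongs back in their holder, and pressed the lid fully home. I then handed the job in at about 51 s of the 210 s allowed; it reports no verdict.

**Last checks**
- **Cartridges:** the board is empty in both the wrist and fixed camera views. The last look into the tub, before the lid went on, showed the pile low inside. I saw the upper cartridges there but did not count all five.
- **Lid position:** its disc is centred at (0.559, 0.132) against a tub centre of (0.5595, 0.133), so about 1 mm off, and it looks level.
- **Lid depth:** the press stopped hard at 19 N, and a second press on the knob at 25 N. That second stop puts the lid 97.4 mm up, where fully home is 97 mm.
- **Tongs:** they stand in the holder as at the start, with a very slightly different lean.
- **Bystanders:** the ink bottles and spatula in view look unmoved.

**Checks that disagreed**
- **Tub centre:** early estimates, and some from the fixed cameras, differed by 3 to 7 mm. I used the silhouette fits from seven wrist views, which agreed within about 2 mm.
- **Pick-up force:** each pick-up showed 3.5 to 6 N of upward force as the tongs closed, probably the tips pressing the cartridge onto the board. It did no visible harm.
- **Tongs in the grip:** they slid a little in the grip during the job, but went back into the holder without resistance.

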